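# Ready the stapler's air-hose run

### The arm

A 6-joint arm with a two-finger parallel gripper is mounted at the origin on the work surface. World frame = base frame: x ahead of the robot, y to its left, z up, the work surface at z = 0. Lengths are in m, angles in degrees, forces in N, time in s.
With the tool pointing down it reaches from about 0.325 to 1 m from the base axis. Payload 5.1 kg.
Tool frame: the origin (TCP) lies on the centre line of the jaws, within the pads' length; the fingertips stand 19 mm ahead of it and the grasp point (between the pads) is the TCP; x points along the fingers, z is the direction in which the jaws open and shut, and the axes are right-handed (so a half turn about x gives the same grasp; the last joint's range is limited). The gripper opens to 85 mm and grips with 20 to 120 N. Pads are 22 mm wide; open, the fingers measure 114 mm over their backs; the gripper's body (76 mm by 85 mm) begins 54 mm behind the grasp point. The pads swing forward as they close: fully open they stand 13 mm farther back than shut.
Start: joints at [64.251, 7.093, 94.555, -0, 78.352, -4.733], TCP at [0.233, 0.607, 0.25] pointing down, gripper open.
Joint ranges: [-149.61, 149.61], [-58.7, 133.49], [1.44, 155.28], [-77.14, 257.14], [18.33, 153.61], [-166.67, 166.67]. Speed limits (degrees/s): [147.25, 147.25, 180, 180, 180, 180].

### API

Orientations are given as a 3x3 rotation matrix whose columns are the frame's x, y, z axes.
In Python, from plant import * gives the robot as it stands. The module is installed in compiled form; this text tells all that it offers.
- The arm moves only by the tool carry_out, never from a script. Its argument "motion" is a list that holds one entry, the list of rows, each a list of 7 numbers: the shift along the tool's x, y, z in cm, then the turn, a rotation vector about the tool's x, y, z in degrees, then the finger opening in cm, from 0 to 8.54. In form: [[[x, y, z, ax, ay, az, fingers], ...]]. A call has 1 to 5 rows; each row shifts and turns the commanded pose from where the row before left it, along the tool's axes as they then stand; what a row does not reach is not made up. A row lasts 1/8 s, in which the tool goes at most 62.5 mm and 10.7 degrees, less where a joint would pass 70% of its speed; a pose out of reach is approached as far as the arm can. A call with a gripper value outside its range is refused whole. The fingers move at their own pace and stop on an object; the grip force is fixed at half the most. Time passes only in rows, so rows that do not move let the fingers close. It gives the time, the measured TCP pose, the force and the opening at its end, in the units of the state.
- observe(): the state, without advancing time (a new reading comes with each control period).
- camera(name): name is "side" or "top" or "wrist"; returns a dict with "pixels" (384x512x3 uint8, blue, green, red), "camera_matrix" (3x3 intrinsics, pixels), "dist" ([k1, k2, p1, p2, k3] as OpenCV has them; the pictures are not rectified), "extrinsics" (4x4, takes a point from camera to world coordinates). Camera axes: x right, y up, looking along -z (the intrinsics and any distortion apply to the point x, -y, -z); pixel columns grow to the right and rows downward; lengths in m; the calibration is good to about 2 mm. A picture is of the moment at which its call begins. There is no depth.
- hand_in(): hands the job in, once; it reports no verdict.
Trained networks look in the newest picture that a camera, given by its name, has taken for a name from the list of things; names that differ only in an ending like _2 or _b are one class to them, and where a whole thing is asked for, a point or a joint stands for the part that bears it (a point fixed in the world has none). Each returns a list of dicts, best first, with "score" (0 to 1); they miss things now and then, are a little off and sometimes report something else, mostly with a low value. They report only what shows in the picture. A call takes as long as a camera call. They do not tell look-alikes from the thing itself.
- recognise(camera, name): "box" ([left, top, right, bottom] in pixels, round what is visible of it).
- mark_of(camera, name): "uv" ([column, row] in pixels: a listed point, or the origin of a listed thing).
The state is a dict: "time": time; "qpos": joint angles; "joint_vel": joint speeds; "effort": joint torques, N m; "tcp_pos": TCP position; "ee_rot": TCP orientation; "contact_force": force on the tool from outside, world axes, zero at the start; "moment": the same for the moment, N m; "opening": finger opening in m.
Only numpy, scipy, OpenCV 4.12 (cv2) and the standard library are available. Lean on these libraries where they do the work, as an engineer would, in place of code of your own. Each camera call takes 0.05 s, during which the arm holds its last target. There are 200 camera calls.

### The job

Get the bench ready for the stapler's air hose: screw the brass elbow into the manifold, clockwise, until it has gone stiff, then on only as far as leaves its hose barb pointing along the rail towards the rail's guarded end, without overtightening it. Hook every hose carrier standing on the bench onto the open half of the rail and slide it along until its hook is wholly under the guard strip; leave the carriers hanging there freely and do not shift the other things on the bench.

Things in the scene. Friction and masses are not known exactly. Their poses are not given: they have to be found in the camera images.
- rack: hose rail, fixed on the bench: a level round steel bar, 16 mm thick, along this frame's y, axis 260 mm above the bench at x = 0, between 22 mm posts at y -250 and +250 mm; origin on the bench below the bar's middle; x points away from the robot. A carrier hanging on the bar has its _mid point 49 mm below the bar's axis (211 mm above the bench)
- rail_open (a point): middle of the open (-y, right-hand) half of the bar, on its axis, 125 mm from the bar's middle: nothing is above the bar from the -y post to the bar's middle
- guard_end (a point): the free end of the guard strip, on its underside, above the bar's middle. The strip (flat aluminium, 24 mm wide, 4 thick) runs from here to the +y post, its underside 16 mm over the bar's top: hooks pass along under it but cannot be put on or lifted off there
- elbow_block (a point): brass elbow, hand-started in the top port of the aluminium manifold (220 mm long, strapped to the bench on the robot's right): centre of its block, on the vertical screw axis, 132 mm above the bench. Block 36 mm (x) by 34 (y, flat sides to grip) by 52 high; below it a 50 mm hexagon whose top is 26 mm under this point. x points out along the hose barb, z up
- barb_tip (a point): open end of the elbow's hose barb, 86 mm out from the screw axis, level with elbow_block
- elbow (a joint): how far the elbow is screwed in, rad, growing clockwise from above; starts at 0.9 to 2.6, sinks 2.3 mm a turn, stays where left. Turns easily (0.1 N m) to about 6, where it meets its black sealing washer; stiffer by 6.5, some 0.6 N m at 7.3. The barb lies along the rail, to its guarded end, at one angle between 7.0 and 7.6 (and a turn earlier, still loose). Past 8.1 it is overtightened
- carrier1_mid (a point): hose carrier, 156 mm long (x), 56 wide (y), 122 high, 0.11 to 0.2 kg, absent in some starts; this point is on its centre line 60 mm above its underside, z up when it stands or hangs. Grey plastic saddle (x -42 to +54 mm, end plates 56 mm high), pull lug at the -x end, steel strap hook above the middle. Starts standing before the rail, lug roughly towards the robot
- carrier1_lug (a point): centre of carrier1's pull lug, to grip: a flat upright plate 14 mm thick (y), 60 long (x), 48 high; 30 mm above the underside, 75 mm to -x of the middle
- carrier1_hook (a point): inside of the top of carrier1's hook, which rests on the bar: 117 mm above the underside, x = 0. Strap 24 mm wide (y) and 5 thick; it rises 13 mm to the -x side of this point and bends over to a lip on the +x side (14 mm off, flaring to 19), which ends 20 mm lower: open downwards and to +x; 61 mm free down to the end plates. Same on all carriers
- carrier2_mid (a point): another hose carrier like carrier1: same point, shape, size and axes; may be absent
- carrier2_lug (a point): the same point of carrier2
- carrier3_mid (a point): another hose carrier like carrier1: same point, shape, size and axes; may be absent
- carrier3_lug (a point): the same point of carrier3
- carrier4_mid (a point): another hose carrier like carrier1: same point, shape, size and axes; may be absent
- carrier4_lug (a point): the same point of carrier4
- spool: a wooden thread spool, 80 mm high; bystander, origin under its centre
- staple_box: a cardboard staple box, 75 x 110 x 42 mm; bystander, origin under its centre
- tape: a roll of paper tape, 104 mm across; bystander, origin under its centre
- screwdriver: a screwdriver; bystander, origin under its centre
- hammer: a hammer; bystander, origin under its centre
- glue: a white glue bottle, 140 mm high; bystander, origin under its centre
- offcut: a wood offcut, 160 x 60 x 30 mm; bystander, origin under its centre
- stapler: a black air stapler standing on its magazine, 200 mm long; bystander, origin under its centre
There are look-alikes about, which are no part of the job. What is shaped like the part that bears carrier1_mid but purple is not meant.

How it is judged:
By the outcome, as a careful person would: the job done as asked, in the order asked, and still so for the second after the job is handed in, with the robot touching nothing.
Of carrier1, carrier2, carrier3, carrier4 only 2 to 3 are there at a start; the rules pass over those that are not, and their reading is None.
At some moment in a run one of carrier1, carrier2, carrier3, carrier4 may be knocked a few centimetres aside while the robot is not near it.
It also fails if it takes over 210 s, if anything falls off the work surface, if the arm or the gripper's body presses on something with over 40 N, if the wrist force passes 120 N, or if a joint passes its speed limit or range.

## Working session

There is one attempt and no reset: what is moved stays moved. The work goes in short steps, Python scripts to look and compute and a tool call to move; the robot and the scene stay as the last step left them, time stands still between calls to the robot, and variables do not carry over. Pictures are saved under pics/ and viewed, about 12 in all and at most 16, crops included, and the job is handed in when it is done.

Besides the shell and the picture viewer there is one more tool, called after "Request:" as name([rows], argument=value, ...), one row to a line, values as JSON. carry_out: Moves the arm, as the interface text tells. Its arguments: {"type":"object","properties":{"motion":{"type":"array","items":{"type":"array","items":{"type":"array","items":{"type":"number"}}}}},"required":["motion"]}

```bash
mkdir -p pics; ls
cat > h.py <<'E'
from plant import *
import numpy as np, cv2
def ray(c,uv):
    p=cv2.undistortPoints(np.array([[uv]],float),c["camera_matrix"],np.array(c["dist"],float))[0,0]
    E=np.array(c["extrinsics"]); d=E[:3,:3]@np.array([p[0],-p[1],-1.]); return E[:3,3],d/np.linalg.norm(d)
def atz(c,uv,z):
    o,d=ray(c,uv); return o+d*(z-o[2])/d[2]
def proj(c,P):
    E=np.array(c["extrinsics"]); q=(np.array(P)-E[:3,3])@E[:3,:3]; q=np.array([[q[0],-q[1],-q[2]]])
    return cv2.projectPoints(q,np.zeros(3),np.zeros(3),c["camera_matrix"],np.array(c["dist"],float))[0].ravel()
def tri(rs):
    A=sum(np.eye(3)-np.outer(d,d) for o,d in rs); b=sum((np.eye(3)-np.outer(d,d))@o for o,d in rs)
    return np.linalg.solve(A,b)
E
cat > a.py <<'E'
from h import *
np.set_printoptions(precision=3,suppress=True)
C={}
for n in ["top","side"]:
    C[n]=camera(n); cv2.imwrite(f"pics/{n}0.png",cv2.resize(C[n]["pixels"],(800,600),interpolation=cv2.INTER_CUBIC))
    print(n,np.array(C[n]["extrinsics"]).round(3).tolist(),np.array(C[n]["camera_matrix"]).round(1).tolist())
    for k in ["rack","rail_open","guard_end","elbow_block","barb_tip","carrier1_mid","carrier1_lug","carrier1_hook"]:
        print(k,[(np.round(m["uv"],1).tolist(),round(m["score"],2)) for m in mark_of(n,k) if m["score"]>.2])
print(observe())
E
python3 a.py
```

```text
pics
top [[0.006, 0.997, -0.074, 0.408], [-1.0, 0.006, 0.002, -0.008], [0.002, 0.074, 0.997, 1.836], [0.0, 0.0, 0.0, 1.0]] [[399.1, 0.0, 253.7], [0.0, 399.1, 193.6], [0.0, 0.0, 1.0]]
rack [([135.4, 183.4], 0.37)]
rail_open [([244.8, 156.6], 0.94)]
guard_end [([210.6, 159.9], 0.82)]
elbow_block [([324.6, 203.7], 0.45)]
barb_tip [([319.6, 182.1], 0.46)]
carrier1_mid [([227.3, 239.6], 0.75), ([174.1, 191.6], 0.52)]
carrier1_lug [([221.9, 253.2], 0.76), ([182.7, 209.8], 0.7), ([328.2, 202.7], 0.26)]
carrier1_hook [([173.3, 191.0], 0.76), ([221.7, 236.0], 0.69)]
side [[0.701, 0.498, -0.51, -0.072], [-0.713, 0.469, -0.522, -0.599], [-0.02, 0.729, 0.684, 0.998], [0.0, 0.0, 0.0, 1.0]] [[368.1, 0.0, 249.8], [0.0, 368.1, 189.5], [0.0, 0.0, 1.0]]
rack [([329.6, 265.0], 0.65)]
rail_open [([275.2, 153.2], 0.84), ([246.7, 134.0], 0.36), ([262.3, 232.6], 0.23)]
guard_end [([245.9, 133.7], 0.86), ([205.2, 209.3], 0.48)]
elbow_block [([329.6, 265.4], 0.85)]
barb_tip [([346.0, 247.3], 0.76)]
carrier1_mid [([194.6, 229.6], 0.93), ([196.9, 176.7], 0.64), ([275.8, 274.9], 0.47)]
carrier1_lug [([182.6, 192.7], 0.61), ([172.3, 246.7], 0.58)]
carrier1_hook [([193.3, 165.0], 0.88), ([188.7, 219.6], 0.67), ([281.3, 189.2], 0.46)]
{'time': 0.9, 'qpos': array([64.253,  7.094, 94.555,  0.   , 78.35 , -4.734]), 'joint_vel': array([ 0.028,  0.005, -0.055,  0.154, -0.018,  0.112]), 'effort': array([  0.001, -42.359, -36.576,   0.   ,   0.   ,   0.   ]), 'tcp_pos': array([0.233, 0.607, 0.25 ]), 'ee_rot': array([[ 0.   , -0.933,  0.359],
       [ 0.   ,  0.359,  0.933],
       [-1.   ,  0.   ,  0.   ]]), 'contact_force': array([0.368, 0.369, 0.509]), 'moment': array([-0.023,  0.031,  0.012]), 'opening': 0.08552348779878223}
```

View pics/top0.png

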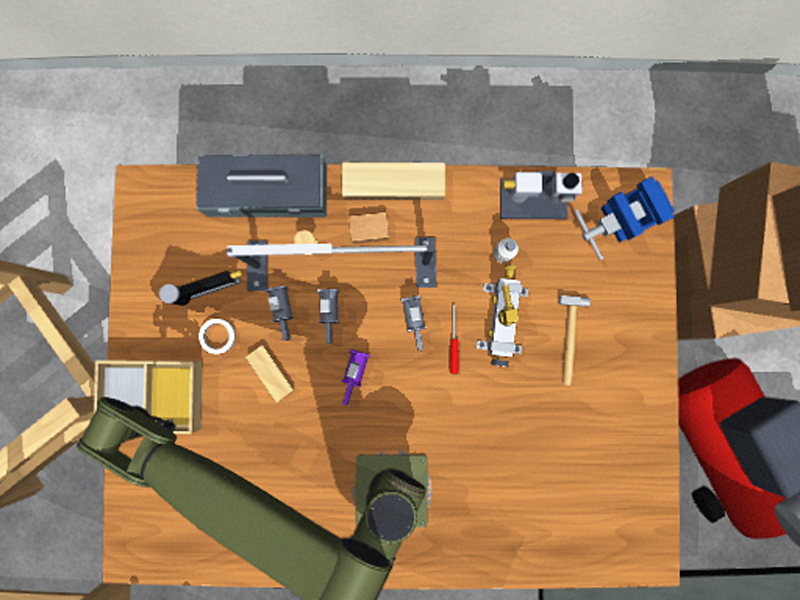

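View pics/side0.png

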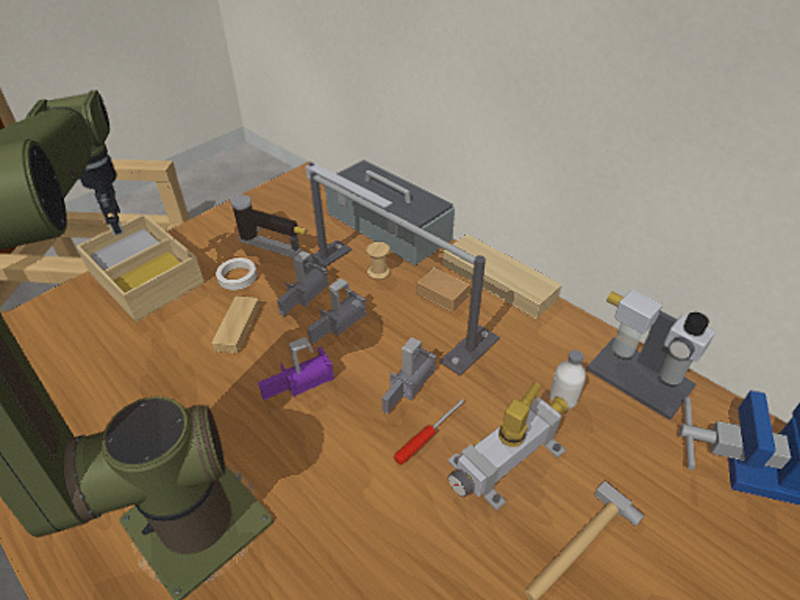

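```bash
cat > b.py <<'E'
from h import *
np.set_printoptions(precision=4,suppress=True)
T=camera("top");S=camera("side")
def t2(name,a,b,z):
    p=tri([ray(T,a),ray(S,b)]); print(name,"tri",p,"top@z",atz(T,a,z),"side@z",atz(S,b,z))
t2("rail_open",(244.8,156.6),(275.2,153.2),.26)
t2("guard_end",(210.6,159.9),(245.9,133.7),.284)
t2("elbow_block",(324.6,203.7),(329.6,265.4),.132)
t2("barb_tip",(319.6,182.1),(346,247.3),.132)
t2("hookA",(173.3,191),(193.3,165),.117)
t2("lugA",(182.7,209.8),(182.6,192.7),.03)
for n,u in [("bar post ends top",(147,160)),("",(274,156))]: print(n,atz(T,u,.26))
for n,u in [("A",(178,195)),("Alug",(183,213)),("B",(210,195)),("Blug",(211,213)),("C",(264,201)),("Clug",(268.5,219))]: print(n,atz(T,u,.05 if len(n)==1 else .04))
for n,c,b in [("top",T,(130,140,370,260)),("side",S,(140,90,380,310))]:
    im=c["pixels"][b[1]:b[3],b[0]:b[2]]; cv2.imwrite(f"pics/{n}1.png",cv2.resize(im,None,fx=600/ (220 if n=="side" else 180),fy=600/(220 if n=="side" else 180),interpolation=cv2.INTER_CUBIC))
E
python3 b.py
```

```text
rail_open tri [0.67   0.0286 0.2527] top@z [0.672  0.0253 0.26  ] side@z [0.6592 0.0252 0.26  ]
guard_end tri [0.6565 0.1591 0.2752] top@z [0.6542 0.159  0.284 ] side@z [0.6486 0.1492 0.284 ]
elbow_block tri [ 0.496  -0.3191  0.1392] top@z [ 0.4923 -0.3153  0.132 ] side@z [ 0.5055 -0.3214  0.132 ]
barb_tip tri [ 0.5934 -0.306   0.118 ] top@z [ 0.5851 -0.2944  0.132 ] side@z [ 0.591  -0.3187  0.132 ]
hookA tri [0.5452 0.3398 0.1022] top@z [0.544  0.3368 0.117 ] side@z [0.535  0.3242 0.117 ]
lugA tri [0.4627 0.3116 0.0307] top@z [0.4657 0.3097 0.03  ] side@z [0.4603 0.3145 0.03  ]
bar post ends top [0.6565 0.4168 0.26  ]
 [ 0.6752 -0.0912  0.26  ]
A [0.5314 0.3286 0.05  ]
Alug [0.451  0.3063 0.04  ]
B [0.5323 0.1845 0.05  ]
Blug [0.4519 0.18   0.04  ]
C [ 0.5069 -0.0579  0.05  ]
Clug [ 0.4266 -0.0787  0.04  ]
```

View pics/top1.png

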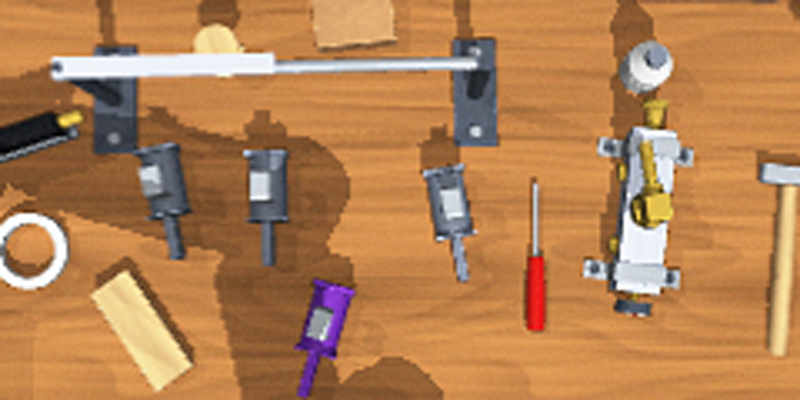

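```bash
cat >> h.py <<'E'
from scipy.spatial.transform import Rotation as Ro
def toolR(zang,pitch=0):
    # tool z horizontal at zang (deg); x down, tilted by pitch towards horizontal dir zang-90 (forward when z=+y)
    a=np.radians(zang); z=np.array([np.cos(a),np.sin(a),0]); f=np.array([np.sin(a),-np.cos(a),0]); t=np.radians(pitch)
    x=np.array([0,0,-1])*np.cos(t)+f*np.sin(t); return np.column_stack([x,np.cross(z,x),z])
def plan(wps,s=None,step=5.5,turn=10.0):
    """wps: list of (pos,R,opening cm,[min rows]); prints calls of <=5 rows"""
    s=s or observe(); p=np.array(s["tcp_pos"]);R=np.array(s["ee_rot"]); rows=[]
    for w in wps:
        P,Q,g=w[:3]; P=np.array(P,float)
        ang=np.degrees(Ro.from_matrix(R.T@Q).magnitude()); n=max(int(np.ceil(np.linalg.norm(P-p)*100/step)),int(np.ceil(ang/turn)),w[3] if len(w)>3 else 1)
        for i in range(n):
            k=n-i; d=np.round(R.T@(P-p)*100/k,2); a=np.round(Ro.from_matrix(R.T@Q).as_rotvec(degrees=True)/k,1)
            rows.append([float(v)+0. for v in d]+[float(v)+0. for v in a]+[g])
            p=p+R@d/100; R=R@Ro.from_rotvec(a,degrees=True).as_matrix()
    import json
    for i in range(0,len(rows),5): print(json.dumps([rows[i:i+5]]).replace(" ",""))
    print("end",p.round(4),len(rows))
E
python3 - <<'E'
from h import *
plan([((.24,.58,.32),toolR(69),8.5),((.465,-.318,.32),toolR(96),8.5)],step=5.6)
E
```

```text
[[[-3.48,-0.8,-1.13,0.0,0.0,0.0,8.5],[-3.49,-0.8,-1.12,0.0,0.0,0.0,8.5],[0.0,-3.13,-4.46,-1.6,0.0,0.0,8.5],[0.0,-3.0,-4.54,-1.6,0.0,0.0,8.5],[0.0,-2.88,-4.62,-1.6,0.0,0.0,8.5]]]
[[[0.0,-2.75,-4.7,-1.6,0.0,0.0,8.5],[0.0,-2.61,-4.78,-1.6,0.0,0.0,8.5],[0.0,-2.48,-4.85,-1.6,0.0,0.0,8.5],[0.0,-2.34,-4.92,-1.6,0.0,0.0,8.5],[0.0,-2.2,-4.98,-1.6,0.0,0.0,8.5]]]
[[[0.0,-2.07,-5.04,-1.6,0.0,0.0,8.5],[0.0,-1.92,-5.09,-1.6,0.0,0.0,8.5],[0.0,-1.78,-5.15,-1.6,0.0,0.0,8.5],[0.0,-1.64,-5.19,-1.6,0.0,0.0,8.5],[0.0,-1.49,-5.24,-1.6,0.0,0.0,8.5]]]
[[[0.0,-1.34,-5.28,-1.6,0.0,0.0,8.5],[0.0,-1.2,-5.31,-1.5,0.0,0.0,8.5],[0.0,-1.06,-5.34,-1.6,0.0,0.0,8.5],[0.0,-0.9,-5.37,-1.5,0.0,0.0,8.5]]]
end [ 0.465 -0.318  0.32 ] 19
```

Request:
carry_out([
  [[-3.5, -0.8, -1.1, 0, 0, 0, 8.5], [-3.5, -0.8, -1.1, 0, 0, 0, 8.5], [0, -3.1, -4.5, -1.6, 0, 0, 8.5], [0, -3.0, -4.5, -1.6, 0, 0, 8.5], [0, -2.9, -4.6, -1.6, 0, 0, 8.5]],
])

```text
time: 1.62
tcp_pos: [0.28, 0.4208, 0.3205]
ee_rot: [[0.001, -0.961, 0.278], [0.0, 0.278, 0.961], [-1.0, -0.001, 0.0]]
contact_force: [1.0, 0.1, 0.2]
opening: 0.0852
```

Request:
carry_out([
  [[0, -2.8, -4.7, -1.6, 0, 0, 8.5], [0, -2.6, -4.8, -1.6, 0, 0, 8.5], [0, -2.5, -4.8, -1.6, 0, 0, 8.5], [0, -2.3, -4.9, -1.6, 0, 0, 8.5], [0, -2.2, -5.0, -1.6, 0, 0, 8.5]],
])

```text
time: 2.25
tcp_pos: [0.3462, 0.1567, 0.3206]
ee_rot: [[0.001, -0.99, 0.141], [0.0, 0.141, 0.99], [-1.0, -0.001, 0.0]]
contact_force: [1.2, -1.2, -0.5]
opening: 0.085
```

Request:
carry_out([
  [[0, -2.1, -5.0, -1.6, 0, 0, 8.5], [0, -1.9, -5.1, -1.6, 0, 0, 8.5], [0, -1.8, -5.2, -1.6, 0, 0, 8.5], [0, -1.6, -5.2, -1.6, 0, 0, 8.5], [0, -1.5, -5.2, -1.6, 0, 0, 8.5]],
])

```text
time: 2.88
tcp_pos: [0.4125, -0.1076, 0.3207]
ee_rot: [[0.001, -1.0, 0.003], [-0.0, 0.003, 1.0], [-1.0, -0.001, -0.0]]
contact_force: [0.3, 0.7, 0.8]
opening: 0.0847
```

Request:
carry_out([
  [[0, -1.3, -5.3, -1.6, 0, 0, 8.5], [0, -1.2, -5.3, -1.5, 0, 0, 8.5], [0, -1.1, -5.3, -1.6, 0, 0, 8.5], [0, -0.9, -5.4, -1.5, 0, 0, 8.5], [0, 0, 0, 0, 0, 0, 8.5]],
])

```text
time: 3.5
tcp_pos: [0.4653, -0.3198, 0.3192]
ee_rot: [[-0.002, -0.995, -0.101], [0.001, -0.101, 0.995], [-1.0, 0.002, 0.001]]
contact_force: [-1.0, 0.7, -0.3]
opening: 0.0852
```

```bash
cat > w.py <<'E'
from h import *
import sys
np.set_printoptions(precision=4,suppress=True)
s=observe(); print(s["time"],s["tcp_pos"],s["qpos"],s["ee_rot"].tolist(),s["contact_force"],s["opening"])
W=camera("wrist"); cv2.imwrite(f"pics/{sys.argv[1]}.png",cv2.resize(W["pixels"],(700,525)))
print(np.array(W["extrinsics"]).round(3).tolist(),W["camera_matrix"][0,0])
for a in sys.argv[2:]:
    k,z=a.split("="); print(k,[(np.round(m["uv"],1).tolist(),round(m["score"],2),atz(W,m["uv"],float(z)).round(4).tolist()) for m in mark_of("wrist",k) if m["score"]>.2])
E
python3 w.py w1 elbow_block=.132 barb_tip=.132
```

```text
3.5 [ 0.4653 -0.3198  0.3192] [ -39.9386   -5.6068  100.8055   -0.018    84.9101 -135.7162] [[-0.0016568233926792836, -0.9949161111353311, -0.10069352878708142], [0.0009793864032473058, -0.10069523312499112, 0.9949168361366575], [-0.9999981478675442, 0.0015497836148925918, 0.001141241529390413]] [-0.9869  0.6822 -0.3315] 0.08516999706254971
[[-0.101, -0.952, -0.29, 0.391], [0.995, -0.096, -0.031, -0.327], [0.002, -0.292, 0.957, 0.443], [0.0, 0.0, 0.0, 1.0]] 267.8023559890686
elbow_block [([245.9, 204.4], 0.74, [0.5068, -0.3259, 0.132])]
barb_tip [([251.6, 258.8], 0.83, [0.5824, -0.3115, 0.132]), ([247.1, 205.4], 0.29, [0.508, -0.3243, 0.132])]
```

View pics/w1.png

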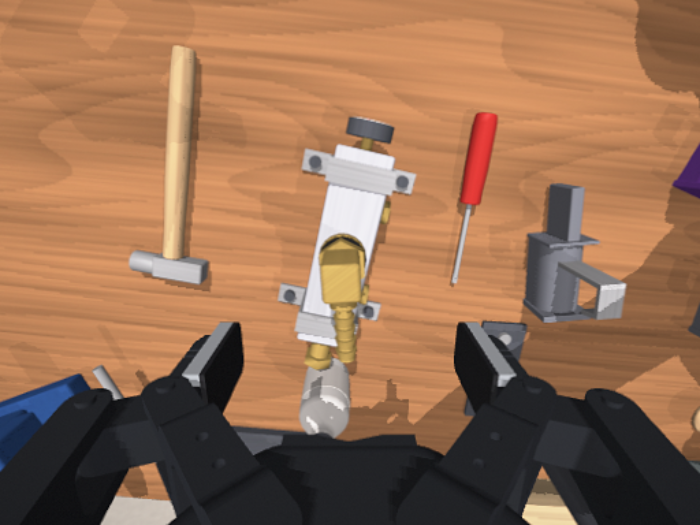

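Run:
```python
from h import *
plan([((.505,-.324,.225),toolR(100),8.5)])
```

```text
[[[4.76,-1.94,-0.59,-2.0,0.0,0.0,8.5],[4.77,-1.91,-0.65,-2.0,0.0,0.0,8.5]]]
end [ 0.505 -0.324  0.225] 2
```

Request:
carry_out([
  [[4.7, -1.9, -0.6, -2.0, 0, 0, 8.5], [4.7, -1.9, -0.6, -2.0, 0, 0, 8.5], [0, 0, 0, 0, 0, 0, 8.5]],
])

```text
time: 4.03
tcp_pos: [0.5031, -0.3213, 0.2218]
ee_rot: [[-0.007, -0.984, -0.175], [0.005, -0.175, 0.984], [-1.0, 0.006, 0.007]]
contact_force: [-1.2, 0.4, -0.3]
opening: 0.0852
```

```bash
python3 w.py w2 elbow_block=.132 barb_tip=.132
```

```text
4.025 [ 0.5031 -0.3213  0.2218] [ -37.7179    1.8568  102.8893    0.0053   75.7617 -137.818 ] [[-0.006955055981677134, -0.9844864525820963, -0.1753227078236335], [0.005492712854082305, -0.17536191475155677, 0.9844887144910144], [-0.9999607278797474, 0.005884176831739003, 0.006627153326918747]] [-1.1688  0.376  -0.3332] 0.08520738790606469
[[-0.175, -0.943, -0.282, 0.43], [0.985, -0.166, -0.057, -0.335], [0.007, -0.288, 0.958, 0.346], [0.0, 0.0, 0.0, 1.0]] 267.8023559890686
elbow_block [([253.2, 201.0], 0.58, [0.5043, -0.3214, 0.132])]
barb_tip [([251.1, 278.7], 0.95, [0.5802, -0.31, 0.132])]
```

View pics/w2.png

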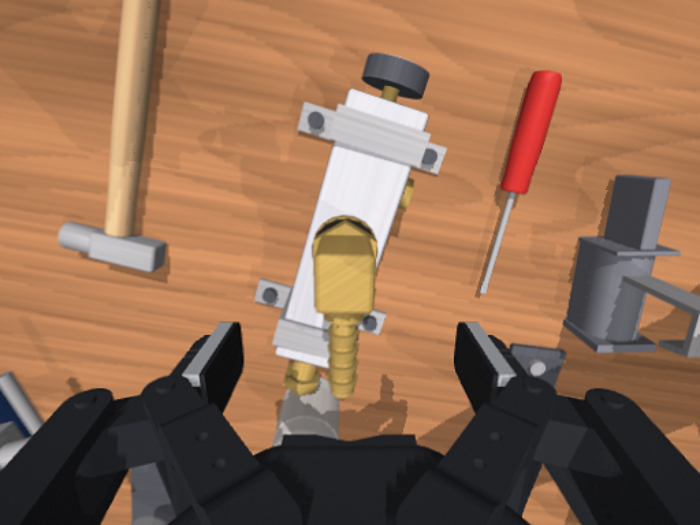

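Run:
```python
from h import *
W=camera("wrist"); im=W["pixels"].copy(); big=cv2.resize(im[140:310,170:340],(680,680),interpolation=cv2.INTER_CUBIC)
a=np.radians(9.3);ux=np.array([np.cos(a),np.sin(a),0]);uy=np.array([-ux[1],ux[0],0])
for c,col in [((.497,-.322),(0,0,255)),((.504,-.322),(255,0,0))]:
    for z in (.158,.106):
        P=[np.array([*c,z])+ux*sx+uy*sy for sx,sy in [(.018,.017),(.018,-.017),(-.018,-.017),(-.018,.017)]]
        q=np.array([(proj(W,p)-[170,140])*4+2 for p in P]); cv2.polylines(big,[q.astype(int)],True,col,1)
    q=(proj(W,np.array([*c,.132])+ux*.086)-[170,140])*4+2; cv2.circle(big,tuple(q.astype(int)),4,col,1)
cv2.imwrite("pics/w2b.png",cv2.resize(big,(600,600)))
```

```text
(no output)
```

View pics/w2b.png

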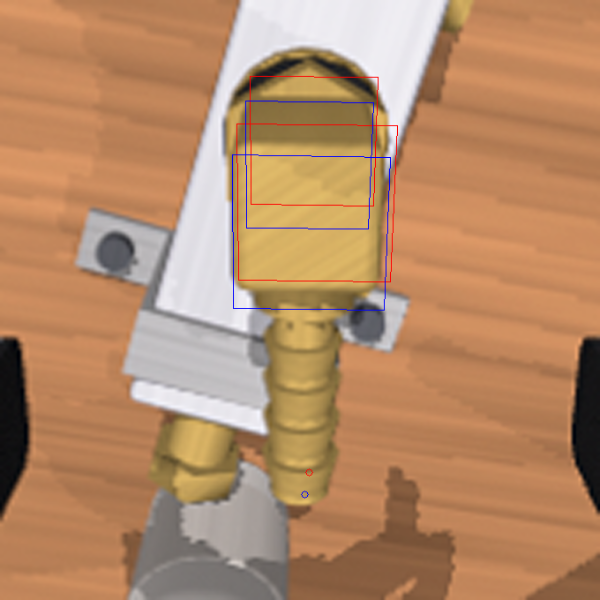

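Run:
```python
from h import *
s=observe(); print(s["tcp_pos"],s["time"],s["ee_rot"])
plan([((.5005,-.3227,.17),toolR(99.3),8.5,2),((.5005,-.3227,.134),toolR(99.3),8.5,2)],s)
```

```text
[ 0.50522234 -0.32446373  0.22969112] 4.225 [[ 0.00369461 -0.98480539 -0.17362228]
 [-0.00296408 -0.17363348  0.98480588]
 [-0.99998878 -0.00312384 -0.00356055]]
[[[2.98,0.23,0.14,0.3,-0.1,0.1,8.5],[2.99,0.22,0.13,0.4,-0.1,0.1,8.5],[1.8,0.0,0.0,0.0,0.0,0.0,8.5],[1.8,0.0,0.0,0.0,0.0,0.0,8.5]]]
end [ 0.5005 -0.3227  0.134 ] 4
```

Request:
carry_out([
  [[2.5, 0.2, 0.1, 0.4, 0, 0, 8.5], [2.5, 0.2, 0.1, 0.4, 0, 0, 8.5], [0, 0, 0, 0, 0, 0, 8.5], [0, 0, 0, 0, 0, 0, 8.5], [0, 0, 0, 0, 0, 0, 8.5]],
])

```text
time: 4.85
tcp_pos: [0.5011, -0.3237, 0.1787]
ee_rot: [[0.003, -0.987, -0.16], [-0.002, -0.16, 0.987], [-1.0, -0.002, -0.003]]
contact_force: [1.1, 0.3, 0.1]
opening: 0.0851
```

Run:
```python
from h import *
s=observe(); print(s["tcp_pos"],s["time"],s["ee_rot"],s["contact_force"])
plan([((.5005,-.3227,.134),toolR(99.3),8.5,3)],s)
```

```text
[ 0.50113538 -0.32368548  0.17868144] 4.85 [[ 0.00286709 -0.98717753 -0.15960047]
 [-0.00223284 -0.15960705  0.9871781 ]
 [-0.9999934  -0.00247396 -0.00266182]] [1.07748545 0.2988809  0.06710592]
[[[1.49,0.02,0.04,0.0,-0.1,0.0,8.5],[1.49,0.02,0.04,-0.1,0.0,0.1,8.5],[1.49,0.02,0.03,0.0,-0.1,0.0,8.5]]]
end [ 0.5005 -0.3227  0.134 ] 3
```

Request:
carry_out([
  [[1.4, 0, 0.05, 0, 0, 0, 8.5], [1.4, 0, 0.05, 0, 0, 0, 8.5], [1.4, 0, 0, 0, 0, 0, 8.5], [0, 0, 0, 0, 0, 0, 8.5], [0, 0, 0, 0, 0, 0, 8.5]],
])

```text
time: 5.48
tcp_pos: [0.5002, -0.322, 0.1342]
ee_rot: [[-0.0, -0.987, -0.16], [0.0, -0.16, 0.987], [-1.0, 0.0, 0.0]]
contact_force: [0.2, 0.4, -0.3]
opening: 0.0852
```

Request:
carry_out([
  [[0, 0, 0, 0, 0, 0, 5], [0, 0, 0, 0, 0, 0, 4]],
])

```text
time: 5.72
tcp_pos: [0.5004, -0.3222, 0.135]
ee_rot: [[0.001, -0.987, -0.16], [-0.001, -0.16, 0.987], [-1.0, -0.001, -0.001]]
contact_force: [-0.2, -0.8, 0.5]
opening: 0.0508
```

Request:
carry_out([
  [[0, 0, 0, 0, 0, 0, 3], [0, 0, 0, 0, 0, 0, 3], [0, 0, 0, 0, 0, 0, 3], [0, 0, 0, 0, 0, 0, 3]],
])

```text
time: 6.22
tcp_pos: [0.5004, -0.3228, 0.1351]
ee_rot: [[0.001, -0.987, -0.16], [-0.002, -0.16, 0.987], [-1.0, -0.001, -0.002]]
contact_force: [-0.0, -4.5, 3.3]
opening: 0.0336
```

Run:
```python
from h import *
s=observe(); print(s)
```

```text
{'time': 6.225, 'qpos': array([-3.79680518e+01,  5.87962025e+00,  1.07436921e+02, -4.92998007e-02,
        6.65662185e+01, -1.37126697e+02]), 'joint_vel': array([-0.00999063, -0.05417195,  0.01431462, -0.02601253,  0.00828735,
       -0.01042773]), 'effort': array([  2.38559671, -36.5474689 , -30.76538086,   0.86714756,
         0.61543331,  -0.065187  ]), 'tcp_pos': array([ 0.50043604, -0.3228014 ,  0.1351119 ]), 'ee_rot': array([[ 1.12755412e-03, -9.87196554e-01, -1.59504522e-01],
       [-1.88135131e-03, -1.59506435e-01,  9.87195096e-01],
       [-9.99997595e-01, -8.13031861e-04, -2.03711567e-03]]), 'contact_force': array([-0.02351428, -4.52595706,  3.31035573]), 'moment': array([-0.66091012,  0.11233946, -0.0819387 ]), 'opening': 0.03360782773243879}
```

Request:
carry_out([
  [[0.03, 0, -0.05, 10, 0, 0, 3], [0, 0, 0, 10, 0, 0, 3], [0, 0, 0, 10, 0, 0, 3], [0, 0, 0, 10, 0, 0, 3], [0, 0, 0, 10, 0, 0, 3]],
])

```text
time: 6.85
tcp_pos: [0.501, -0.3222, 0.1348]
ee_rot: [[0.002, -0.753, 0.658], [0.0, 0.658, 0.753], [-1.0, -0.001, 0.002]]
contact_force: [0.9, -1.0, 4.2]
opening: 0.0332
```

Request:
carry_out([
  [[0.03, 0, 0, 10, 0, 0, 3], [0, 0, 0, 10, 0, 0, 3], [0, 0, 0, 10, 0, 0, 3], [0, 0, 0, 10, 0, 0, 3], [0, 0, 0, 0, 0, 0, 3]],
])

```text
time: 7.48
tcp_pos: [0.5016, -0.3221, 0.1345]
ee_rot: [[0.004, -0.161, 0.987], [0.0, 0.987, 0.161], [-1.0, -0.0, 0.004]]
contact_force: [4.6, 0.2, 3.3]
opening: 0.0336
```

Run:
```python
from h import *
s=observe(); print(s)
```

```text
{'time': 7.475, 'qpos': array([-37.92609919,   5.96023426, 107.41199802,   0.15890597,
        66.47010176, -47.26732085]), 'joint_vel': array([ 0.01227043, -0.05029195,  0.02858124, -0.0148707 ,  0.04978925,
       -2.4938829 ]), 'effort': array([ -1.64197817, -36.28598213, -29.97623026,  -1.00601602,
         1.13614887,   0.2382932 ]), 'tcp_pos': array([ 0.50162393, -0.32209286,  0.13451662]), 'ee_rot': array([[ 3.73465688e-03, -1.61224035e-01,  9.86910767e-01],
       [ 3.13559294e-04,  9.86917790e-01,  1.61223996e-01],
       [-9.99992977e-01, -2.92661262e-04,  3.73635261e-03]]), 'contact_force': array([4.62266087, 0.19039356, 3.3499572 ]), 'moment': array([ 0.07977596, -1.06701497, -0.12410525]), 'opening': 0.03356436361730976}
```

Request:
carry_out([
  [[0.02, 0, 0.05, 10, 0, 0, 3], [0, 0, 0, 10, 0, 0, 3], [0, 0, 0, 10, 0, 0, 3], [0, 0, 0, 10, 0, 0, 3], [0, 0, 0, 10, 0, 0, 3]],
])

```text
time: 8.1
tcp_pos: [0.5024, -0.3226, 0.1342]
ee_rot: [[0.005, 0.655, 0.756], [-0.002, 0.756, -0.655], [-1.0, 0.002, 0.004]]
contact_force: [6.9, -2.2, 1.0]
opening: 0.0332
```

Request:
carry_out([
  [[0.03, 0, 0, 10, 0, 0, 3], [0, 0, 0, 10, 0, 0, 3], [0, 0, 0, 10, 0, 0, 3], [0, 0, 0, 10, 0, 0, 3], [0, 0, 0, 10, 0, 0, 3]],
])

```text
time: 8.72
tcp_pos: [0.5024, -0.3235, 0.134]
ee_rot: [[0.005, 1.0, -0.016], [-0.004, -0.016, -1.0], [-1.0, 0.005, 0.004]]
contact_force: [6.9, -4.3, -0.1]
opening: 0.0335
```

Request:
carry_out([
  [[0.03, 0, 0, 10, 0, 0, 3], [0, 0, 0, 10, 0, 0, 3], [0, 0, 0, 10, 0, 0, 3], [0, 0, 0, 10, 0, 0, 3], [0, 0, 0, 10, 0, 0, 3]],
])

```text
time: 9.35
tcp_pos: [0.5018, -0.3241, 0.1339]
ee_rot: [[0.003, 0.631, -0.776], [-0.005, -0.776, -0.631], [-1.0, 0.006, 0.001]]
contact_force: [5.4, -6.7, 1.6]
opening: 0.0333
```

Request:
carry_out([
  [[0.02, 0, 0, 10, 0, 0, 3], [0, 0, 0, 10, 0, 0, 3], [0, 0, 0, 0, 0, 0, 3]],
])

```text
time: 9.72
tcp_pos: [0.5015, -0.3242, 0.1338]
ee_rot: [[0.002, 0.33, -0.944], [-0.004, -0.944, -0.33], [-1.0, 0.005, -0.001]]
contact_force: [4.6, -5.9, 2.2]
opening: 0.0333
```

```bash
cat > r.py <<'E'
from h import *
np.set_printoptions(precision=4,suppress=True)
s=observe(); print(s["time"],s["tcp_pos"],s["qpos"],s["contact_force"],s["moment"],s["ee_rot"][:,2])
T=camera("top");S=camera("side"); im=S["pixels"]
# save enlarged crops of the bar for measuring
a=cv2.resize(T["pixels"][145:175,135:285],(750,150),interpolation=cv2.INTER_CUBIC)
b=cv2.resize(S["pixels"][95:205,185:325],(560,440),interpolation=cv2.INTER_CUBIC)
o=np.zeros((600,760,3),np.uint8); o[:150,:750]=a;o[155:595,:560]=b; cv2.imwrite("pics/bar.png",o)
E
python3 r.py
```

```text
9.725 [ 0.5015 -0.3242  0.1338] [-37.9774   6.0859 107.3455  -0.1252  66.3117 122.7804] [ 4.6263 -5.899   2.1865] [-1.1099 -0.1486 -0.4669] [-0.9438 -0.3304 -0.0007]
```

View pics/bar.png

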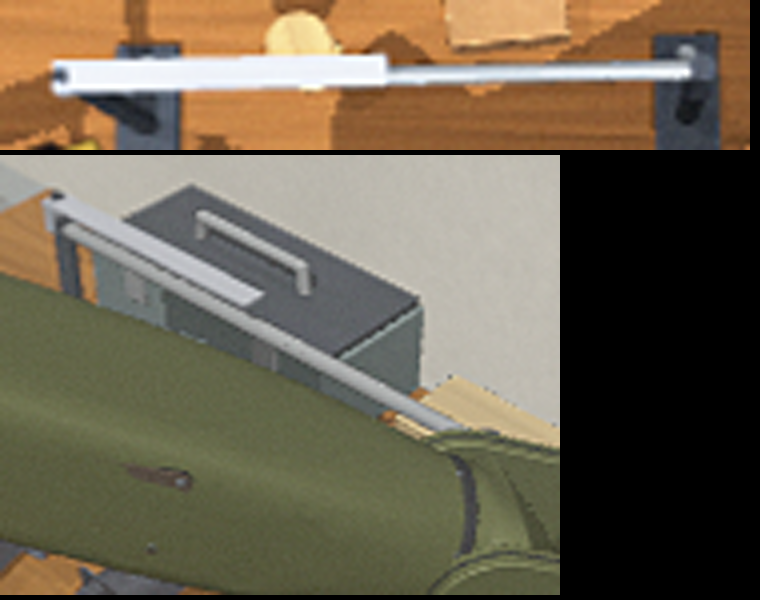

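```bash
cat > bar.py <<'E'
from h import *
np.set_printoptions(precision=4,suppress=True)
T=camera("top")
g=T["pixels"].astype(float); f=g[...,0]-0.0  # blue: white/steel bright, wood low
for nm,c0,c1,z in [("strip",150,208,.288),("bar",216,268,.264)]:
    P=[]
    for c in range(c0,c1):
        col=f[152:170,c]-f[152:170,c].min(); 
        col=np.where(col>0.6*col.max(),col,0); r=(col*np.arange(152,170)).sum()/col.sum(); P.append(atz(T,(c,r),z))
    P=np.array(P); k=np.polyfit(P[:,1],P[:,0],1); res=P[:,0]-np.polyval(k,P[:,1]); m=abs(res)<.004
    k=np.polyfit(P[m,1],P[m,0],1)
    print(nm,"dir",90-np.degrees(np.arctan(k[0])),"x at y=.16",np.polyval(k,.16),"x at .3",np.polyval(k,.3),"x at 0",np.polyval(k,0),m.sum(),res.std())
for u in [(145.6,160.6),(212.6,159)]: print("strip ends",atz(T,u,.288))
for u in [(275,156)]: print("post",atz(T,u,.27))
E
python3 bar.py
```

```text
strip dir 91.49545129174966 x at y=.16 0.6592504203870333 x at .3 0.6555955135565467 x at 0 0.6634274567647324 58 0.0007980118550078353
bar dir 91.01262333063265 x at y=.16 0.658937828329439 x at .3 0.6564632651071236 x at 0 0.6617659005835137 52 0.0007014936361122864
strip ends [0.6496 0.4147 0.288 ]
strip ends [0.6571 0.1507 0.288 ]
post [ 0.6736 -0.0947  0.27  ]
```

Request:
carry_out([
  [[0.01, 0, 0, 9, 0, 0, 3], [0, 0, 0, 9, 0, 0, 3], [0, 0, 0, 0, 0, 0, 3], [0, 0, 0, 0, 0, 0, 3]],
])

```text
time: 10.38
tcp_pos: [0.5012, -0.3242, 0.1338]
ee_rot: [[0.002, 0.023, -1.0], [-0.004, -1.0, -0.023], [-1.0, 0.004, -0.001]]
contact_force: [3.1, -6.8, 3.2]
opening: 0.0333
```

Run:
```python
from h import *
s=observe(); z=s["ee_rot"][:,2]; print("barb",(np.degrees(np.arctan2(z[1],z[0]))-90)%360,s["moment"],s["contact_force"],s["tcp_pos"],s["qpos"],s["opening"])
```

```text
barb 91.30855396466603 [-0.89684956  0.0929298  -0.43424185] [ 3.10675319 -6.81021051  3.15715025] [ 0.50119555 -0.32415547  0.13381768] [-3.79950965e+01  6.08291276e+00  1.07352061e+02 -1.27303489e-01
  6.63598967e+01  1.40747351e+02] 0.033309000650703455
```

Request:
carry_out([
  [[0, 0, 0, 0, 0, 0, 8], [0, 0, 0, 0, 0, 0, 8], [0, 0, 0, 0, 0, 0, 8], [-4, 0, 0, 0, 0, 0, 8], [-5, 0, 0, 0, 0, 0, 8]],
])

```text
time: 11.0
tcp_pos: [0.4996, -0.3214, 0.2214]
ee_rot: [[-0.004, 0.021, -1.0], [0.003, -1.0, -0.021], [-1.0, -0.003, 0.004]]
contact_force: [0.3, -0.8, 0.5]
opening: 0.0797
```

Request:
carry_out([
  [[-5, 0, 0, 0, 0, 0, 8], [-3, 0, 0, 0, 0, 0, 8], [0, 0, 0, 0, 0, 0, 8], [0, 0, 0, 0, 0, 0, 8]],
])

```text
time: 11.5
tcp_pos: [0.5001, -0.3219, 0.3007]
ee_rot: [[-0.002, 0.021, -1.0], [0.002, -1.0, -0.021], [-1.0, -0.002, 0.002]]
contact_force: [0.1, 0.8, -0.7]
opening: 0.0798
```

```bash
python3 w.py w3 elbow_block=.130 barb_tip=.130
python3 - <<'E'
from h import *
R=toolR(-178.7)
plan([((.45,-.1,.30),toolR(-178.7+94),8.0,10),((.43,.10,.30),toolR(-178.7+188),8.0,10),((.40,.31,.28),toolR(104),8.0,10)])
E
```

```text
11.5 [ 0.5001 -0.3219  0.3007] [-37.9359  -1.2729  98.4094   0.0011  83.0233 140.859 ] [[-0.002187564715196233, 0.021026320388367128, -0.9997765292361802], [0.0017302655475137261, -0.9997773452565444, -0.02103012346400867], [-0.9999961103633113, -0.0017758836397963045, 0.0021506965257768094]] [ 0.1191  0.7977 -0.6679] 0.07982916680716183
[[-1.0, 0.019, 0.009, 0.502], [-0.021, -0.955, -0.296, -0.397], [0.003, -0.296, 0.955, 0.425], [0.0, 0.0, 0.0, 1.0]] 267.8023559890686
elbow_block [([252.0, 176.6], 0.64, [0.5029, -0.3198, 0.13])]
barb_tip [([250.7, 236.9], 0.92, [0.5032, -0.2438, 0.13])]
[[[0.01,-2.23,0.45,-9.4,0.0,0.0,8.0],[0.01,-2.27,0.08,-9.4,0.0,0.0,8.0],[0.01,-2.26,-0.29,-9.4,0.0,0.0,8.0],[0.01,-2.18,-0.65,-9.4,0.0,0.0,8.0],[0.01,-2.04,-1.0,-9.4,0.0,0.0,8.0]]]
[[[0.01,-1.85,-1.32,-9.4,0.0,0.0,8.0],[0.0,-1.61,-1.6,-9.4,0.0,0.1,8.0],[0.0,-1.33,-1.85,-9.4,0.0,0.0,8.0],[0.0,-1.01,-2.04,-9.5,0.0,0.1,8.0],[0.01,-0.66,-2.17,-9.4,-0.1,0.0,8.0]]]
[[[0.0,-0.01,-2.01,-9.4,0.0,0.0,8.0],[0.0,0.31,-1.99,-9.4,0.0,0.0,8.0],[0.0,0.63,-1.91,-9.4,0.0,0.0,8.0],[0.0,0.94,-1.78,-9.4,0.0,0.0,8.0],[0.0,1.22,-1.6,-9.4,0.0,0.0,8.0]]]
[[[0.0,1.46,-1.38,-9.4,0.0,0.0,8.0],[0.0,1.66,-1.12,-9.4,0.0,0.0,8.0],[0.0,1.83,-0.84,-9.4,0.0,0.0,8.0],[-0.01,1.94,-0.53,-9.4,0.0,0.0,8.0],[0.0,2.0,-0.2,-9.4,0.0,0.0,8.0]]]
[[[0.2,2.12,0.04,-9.5,0.0,0.0,8.0],[0.2,2.08,0.39,-9.5,0.0,0.0,8.0],[0.2,1.99,0.73,-9.5,0.0,0.0,8.0],[0.2,1.84,1.05,-9.5,0.0,0.0,8.0],[0.2,1.65,1.34,-9.5,0.0,0.0,8.0]]]
[[[0.2,1.4,1.59,-9.4,0.0,0.0,8.0],[0.2,1.12,1.8,-9.5,0.0,0.0,8.0],[0.2,0.81,1.96,-9.4,0.0,0.0,8.0],[0.2,0.48,2.07,-9.5,0.0,0.0,8.0],[0.19,0.12,2.12,-9.4,0.0,0.0,8.0]]]
end [0.4  0.31 0.28] 30
```

View pics/w3.png

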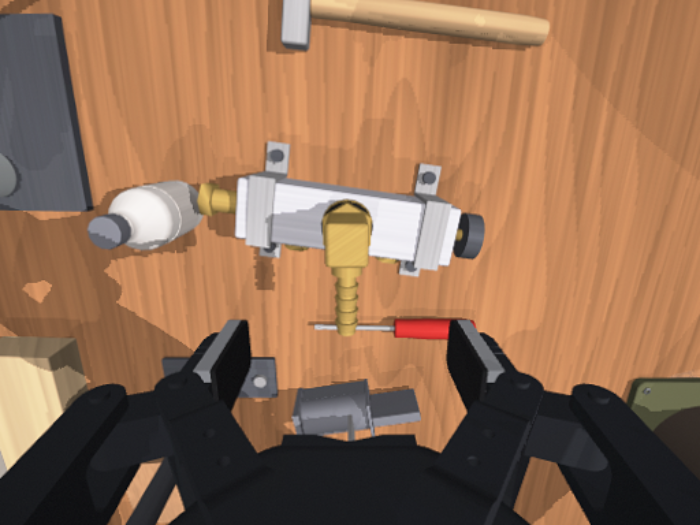

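Request:
carry_out([
  [[0, -2.2, 0.4, -9.4, 0, 0, 8], [0, -2.3, 0.1, -9.4, 0, 0, 8], [0, -2.3, -0.3, -9.4, 0, 0, 8], [0, -2.2, -0.6, -9.4, 0, 0, 8], [0, -2.0, -1.0, -9.4, 0, 0, 8]],
])

```text
time: 12.28
tcp_pos: [0.475, -0.2105, 0.301]
ee_rot: [[-0.002, 0.749, -0.663], [0.001, -0.663, -0.749], [-1.0, -0.003, 0.0]]
contact_force: [0.1, 0.1, 0.9]
opening: 0.0798
```

Request:
carry_out([
  [[0, -1.8, -1.3, -9.4, 0, 0, 8], [0, -1.6, -1.6, -9.4, 0, 0, 8], [0, -1.3, -1.8, -9.4, 0, 0, 8], [0, -1.0, -2.0, -9.4, 0, 0, 8], [0, -0.7, -2.2, -9.4, 0, 0, 8]],
])

```text
time: 12.9
tcp_pos: [0.45, -0.1009, 0.3011]
ee_rot: [[-0.002, 0.995, 0.096], [0.001, 0.096, -0.995], [-1.0, -0.002, -0.001]]
contact_force: [0.8, -0.5, -0.1]
opening: 0.0803
```

Request:
carry_out([
  [[0, 0, -2.0, -9.4, 0, 0, 8], [0, 0.3, -2.0, -9.4, 0, 0, 8], [0, 0.6, -1.9, -9.4, 0, 0, 8], [0, 0.9, -1.8, -9.4, 0, 0, 8], [0, 1.2, -1.6, -9.4, 0, 0, 8]],
])

```text
time: 13.52
tcp_pos: [0.4395, -0.0014, 0.3012]
ee_rot: [[-0.002, 0.609, 0.793], [0.0, 0.793, -0.609], [-1.0, -0.001, -0.002]]
contact_force: [0.6, -0.5, 0.3]
opening: 0.0802
```

Request:
carry_out([
  [[0, 1.5, -1.4, -9.4, 0, 0, 8], [0, 1.7, -1.1, -9.4, 0, 0, 8], [0, 1.8, -0.8, -9.4, 0, 0, 8], [0, 1.9, -0.5, -9.4, 0, 0, 8], [0, 2.0, -0.2, -9.4, 0, 0, 8]],
])

```text
time: 14.15
tcp_pos: [0.4307, 0.0983, 0.3012]
ee_rot: [[-0.002, -0.165, 0.986], [-0.0, 0.986, 0.165], [-1.0, 0.0, -0.002]]
contact_force: [0.3, -0.4, -0.3]
opening: 0.0801
```

Request:
carry_out([
  [[0.2, 2.1, 0, -9.5, 0, 0, 8], [0.2, 2.1, 0.4, -9.5, 0, 0, 8], [0.2, 2.0, 0.7, -9.5, 0, 0, 8], [0.2, 1.8, 1.0, -9.5, 0, 0, 8], [0.2, 1.6, 1.3, -9.5, 0, 0, 8]],
])

```text
time: 14.78
tcp_pos: [0.415, 0.2019, 0.2911]
ee_rot: [[-0.002, -0.839, 0.545], [-0.001, 0.545, 0.839], [-1.0, 0.001, -0.002]]
contact_force: [0.6, 0.3, 1.4]
opening: 0.0803
```

Request:
carry_out([
  [[0.2, 1.4, 1.6, -9.4, 0, 0, 8], [0.2, 1.1, 1.8, -9.5, 0, 0, 8], [0.2, 0.8, 2.0, -9.4, 0, 0, 8], [0.2, 0.5, 2.1, -9.5, 0, 0, 8], [0.2, 0.1, 2.1, -9.4, 0, 0, 8]],
])

```text
time: 15.4
tcp_pos: [0.4008, 0.3073, 0.281]
ee_rot: [[-0.002, -0.969, -0.245], [-0.001, -0.245, 0.969], [-1.0, 0.002, -0.001]]
contact_force: [-0.0, -0.4, -0.5]
opening: 0.08
```

Request:
carry_out([
  [[0, 0, 0, 0, 0, 0, 8], [0, 0, 0, 0, 0, 0, 8]],
])

```text
time: 15.65
tcp_pos: [0.4013, 0.3064, 0.2818]
ee_rot: [[-0.001, -0.971, -0.238], [-0.001, -0.238, 0.971], [-1.0, 0.001, -0.001]]
contact_force: [0.0, 0.0, 0.3]
opening: 0.08
```

```bash
python3 w.py w4 carrier1_mid=.06 carrier1_lug=.03 carrier1_hook=.117 guard_end=.284 rail_open=.26
```

```text
15.65 [0.4013 0.3064 0.2818] [ 31.2808 -12.6431 110.5481  -0.0212  82.1852 -72.4886] [[-0.0011546364659075913, -0.9712486444872722, -0.23806456560409778], [-0.0011308598496379183, -0.23806330388013516, 0.9712489817249103], [-0.9999986939844633, 0.0013906571506383239, -0.0008234695242114738]] [0.0438 0.0297 0.2976] 0.08000268098663049
[[-0.238, -0.929, -0.283, 0.329], [0.971, -0.228, -0.069, 0.289], [0.0, -0.292, 0.956, 0.406], [0.0, 0.0, 0.0, 1.0]] 267.8023559890686
carrier1_mid [([107.6, 87.0], 0.75, [0.3479, 0.1085, 0.06]), ([244.6, 255.6], 0.63, [0.5343, 0.324, 0.06]), ([249.9, 197.8], 0.41, [0.4455, 0.3107, 0.06])]
carrier1_lug [([145.3, 34.6], 0.62, [0.2756, 0.1338, 0.03]), ([247.8, 198.7], 0.57, [0.4577, 0.3099, 0.03])]
carrier1_hook [([249.5, 284.0], 0.76, [0.5389, 0.3335, 0.117]), ([74.7, 86.9], 0.75, [0.3524, 0.1049, 0.117]), ([298.6, 122.0], 0.6, [0.3323, 0.3372, 0.117])]
guard_end []
rail_open []
```

View pics/w4.png

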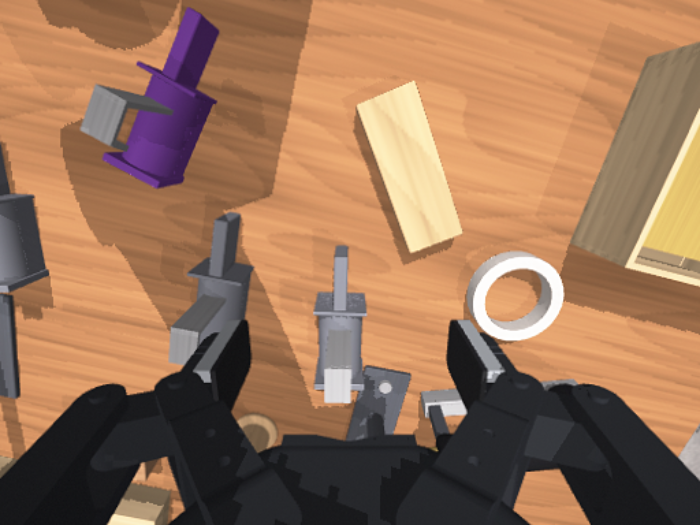

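Run:
```python
from h import *
R=toolR(102.7,15)
plan([((.4555,.3083,.12),R,4.5,4),((.4555,.3083,.034),R,4.5,3)])
```

```text
[[[4.07,-1.32,-0.28,0.3,0.0,-3.7,4.5],[4.15,-1.05,-0.27,0.3,0.0,-3.8,4.5],[4.2,-0.78,-0.27,0.3,0.1,-3.7,4.5],[4.25,-0.51,-0.25,0.2,0.0,-3.8,4.5],[2.77,0.74,0.0,0.0,0.0,0.0,4.5]]]
[[[2.77,0.75,0.0,0.0,0.0,0.0,4.5],[2.77,0.74,-0.01,0.0,0.0,0.0,4.5]]]
end [0.4555 0.3083 0.034 ] 7
```

Request:
carry_out([
  [[4.1, -1.3, -0.3, 0.3, 0, -3.7, 4.5], [4.1, -1.1, -0.3, 0.3, 0, -3.8, 4.5], [4.2, -0.8, -0.3, 0.3, 0, -3.7, 4.5], [4.2, -0.5, -0.2, 0.2, 0, -3.8, 4.5], [2.5, 0.7, 0, 0, 0, 0, 4.5]],
])

```text
time: 16.58
tcp_pos: [0.4543, 0.3076, 0.0921]
ee_rot: [[0.25, -0.943, -0.221], [0.058, -0.213, 0.975], [-0.967, -0.257, 0.001]]
contact_force: [0.1, -0.1, -0.1]
opening: 0.0449
```

Request:
carry_out([
  [[2, 0.5, 0, 0, 0, 0, 4.5], [0, 0, 0, 0, 0, 0, 4.5], [0, 0, 0, 0, 0, 0, 4.5], [0, 0, 0, 0, 0, 0, 4.5]],
])

```text
time: 17.08
tcp_pos: [0.4566, 0.3093, 0.0756]
ee_rot: [[0.254, -0.941, -0.221], [0.061, -0.213, 0.975], [-0.965, -0.261, 0.003]]
contact_force: [-0.1, -0.2, 0.3]
opening: 0.045
```

```bash
python3 w.py w5 carrier1_lug=.03 carrier1_mid=.06 carrier1_hook=.117
python3 - <<'E'
from h import *
R=toolR(102.7,15)
plan([((.4555,.3083,.034),R,4.5,3)])
E
```

```text
17.075 [0.4566 0.3093 0.0756] [ 30.5928  -2.2004 123.1908  -6.2883  44.6791 -68.2583] [[0.2541326862439763, -0.9414823501843695, -0.22142168383818434], [0.060781557391062314, -0.21293857599409668, 0.9751731975063318], [-0.9652575718757859, -0.261281739019248, 0.0031101111780566645]] [-0.1119 -0.2268  0.2607] 0.044969105547532404
[[-0.221, -0.826, -0.519, 0.355], [0.975, -0.185, -0.121, 0.286], [0.004, -0.533, 0.846, 0.176], [0.0, 0.0, 0.0, 1.0]] 267.8023559890686
carrier1_lug [([257.5, 210.8], 0.77, [0.4611, 0.3127, 0.03])]
carrier1_mid [([255.9, 316.8], 0.67, [0.5345, 0.3282, 0.06])]
carrier1_hook []
[[[1.31,0.38,-0.02,0.0,0.1,0.0,4.5],[1.31,0.37,-0.02,0.0,0.0,0.0,4.5],[1.3,0.38,-0.02,0.0,0.1,0.1,4.5]]]
end [0.4554 0.3083 0.034 ] 3
```

View pics/w5.png

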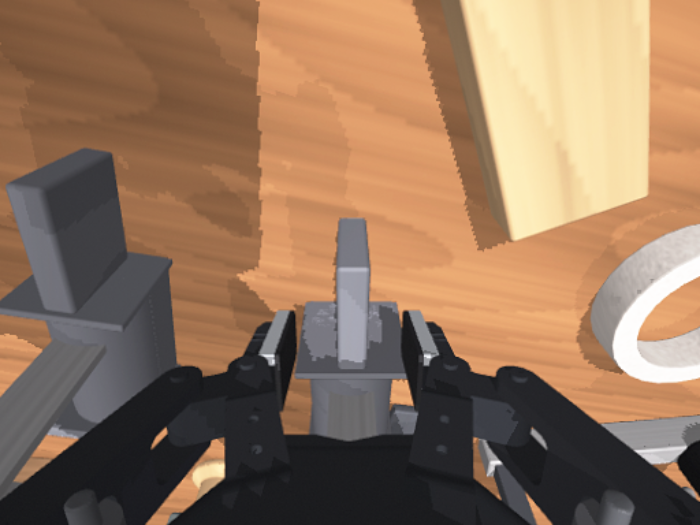

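Request:
carry_out([
  [[1.3, 0.3, 0.1, 0, 0, 0, 4.5], [1.3, 0.3, 0, 0, 0, 0, 4.5], [1.35, 0.35, 0, 0, 0, 0, 4.5], [0, 0, 0, 0, 0, 0, 4.5], [0, 0, 0, 0, 0, 0, 3]],
])

```text
time: 17.9
tcp_pos: [0.4565, 0.3101, 0.0332]
ee_rot: [[0.252, -0.942, -0.221], [0.059, -0.213, 0.975], [-0.966, -0.259, 0.002]]
contact_force: [0.0, 0.2, 0.4]
opening: 0.0301
```

Request:
carry_out([
  [[0, 0, 0, 0, 0, 0, 1], [0, 0, 0, 0, 0, 0, 0.5], [0, 0, 0, 0, 0, 0, 0.5], [0, 0, 0, 0, 0, 0, 0.5], [0, 0, 0, 0, 0, 0, 0.5]],
])

```text
time: 18.52
tcp_pos: [0.4569, 0.3104, 0.0341]
ee_rot: [[0.253, -0.942, -0.222], [0.06, -0.213, 0.975], [-0.966, -0.26, 0.003]]
contact_force: [-0.4, 0.7, 4.9]
opening: 0.0131
```

Run:
```python
from h import *
s=observe(); print(s["tcp_pos"],s["ee_rot"],s["contact_force"],s["opening"],s["qpos"])
S=camera("side");T=camera("top")
for n in("top","side"): print(n,[(np.round(m["uv"],1).tolist(),round(m["score"],2)) for m in mark_of(n,"carrier1_lug")])
```

```text
[0.45688474 0.31035054 0.03405647] [[ 0.25291908 -0.94177183 -0.22158012]
 [ 0.06011522 -0.21328629  0.97513851]
 [-0.96561799 -0.25995147  0.00267065]] [-0.44456896  0.72272385  4.91415403] 0.013130620486270865 [ 30.68339102   1.98128469 123.88731582  -6.92380625  39.92328673
 -67.33909965]
top [([185.4, 211.7], 0.72), ([139.0, 214.2], 0.63), ([223.0, 253.6], 0.57)]
side [([184.6, 193.8], 0.83), ([330.7, 268.0], 0.72), ([174.5, 248.5], 0.56)]
```

Run:
```python
from h import *
R=toolR(102.7,15)
plan([((.4569,.3104,.226),R,.5,5),((.51,.088,.226),toolR(91.3,15),.5,6)])
```

```text
[[[-3.71,-1.0,0.01,0.0,0.0,0.0,0.5],[-3.71,-1.0,0.01,0.0,0.0,0.0,0.5],[-3.7,-1.0,0.01,0.0,0.1,0.0,0.5],[-3.71,-0.99,0.01,0.0,0.0,0.0,0.5],[-3.7,-1.0,0.0,0.1,0.1,0.1,0.5]]]
[[[0.01,-0.05,-3.81,1.8,0.5,0.0,0.5],[0.05,-0.17,-3.81,1.8,0.5,0.0,0.5],[0.08,-0.29,-3.8,1.8,0.5,0.0,0.5],[0.11,-0.41,-3.79,1.9,0.5,0.0,0.5],[0.15,-0.53,-3.77,1.8,0.5,0.0,0.5]]]
[[[0.18,-0.65,-3.74,1.9,0.4,0.0,0.5]]]
end [0.51  0.088 0.226] 11
```

Request:
carry_out([
  [[-3.7, -1.0, 0, 0, 0, 0, 0.5], [-3.7, -1.0, 0, 0, 0, 0, 0.5], [-3.7, -1.0, 0, 0, 0, 0, 0.5], [-3.7, -1.0, 0, 0, 0, 0, 0.5], [-3.7, -1.0, 0, 0, 0, 0, 0.5]],
])

```text
time: 19.35
tcp_pos: [0.4557, 0.309, 0.2242]
ee_rot: [[0.248, -0.943, -0.221], [0.058, -0.213, 0.975], [-0.967, -0.255, 0.001]]
contact_force: [-0.1, 0.1, -2.4]
opening: 0.0135
```

Request:
carry_out([
  [[0, -0.1, -3.8, 1.8, 0.5, 0, 0.5], [0, -0.2, -3.8, 1.8, 0.5, 0, 0.5], [0.1, -0.3, -3.8, 1.8, 0.5, 0, 0.5], [0.1, -0.4, -3.8, 1.9, 0.5, 0, 0.5], [0.1, -0.5, -3.8, 1.8, 0.5, 0, 0.5]],
])

```text
time: 19.98
tcp_pos: [0.5007, 0.123, 0.2236]
ee_rot: [[0.254, -0.965, -0.057], [0.016, -0.055, 0.998], [-0.967, -0.255, 0.001]]
contact_force: [0.3, -0.5, -2.1]
opening: 0.0132
```

Request:
carry_out([
  [[0.2, -0.6, -3.7, 1.9, 0.4, 0, 0.5], [0, 0, 0, 0, 0, 0, 0.5], [0, 0, 0, 0, 0, 0, 0.5], [0, 0, 0, 0, 0, 0, 0.5]],
])

```text
time: 20.48
tcp_pos: [0.5098, 0.0886, 0.2246]
ee_rot: [[0.257, -0.966, -0.026], [0.01, -0.024, 1.0], [-0.966, -0.257, 0.003]]
contact_force: [-0.6, -0.3, -1.1]
opening: 0.0132
```

```bash
python3 w.py w6 carrier1_hook=.309 rail_open=.26 guard_end=.284; python3 bar.py
python3 - <<'E'
from h import *
w=cv2.imread("pics/w6.png"); S=camera("side"); T=camera("top")
a=cv2.resize(S["pixels"][90:250,180:360],(450,400),interpolation=cv2.INTER_CUBIC)
b=cv2.resize(w,(400,300)); t=cv2.resize(T["pixels"][140:230,140:290],(400,240),interpolation=cv2.INTER_CUBIC)
o=np.zeros((600,800,3),np.uint8);o[:300,:400]=b;o[300:540,:400]=t;o[:400,400:]=a[:,:400];cv2.imwrite("pics/m1.png",o)
E
```

```text
20.475 [0.5098 0.0886 0.2246] [  4.1657 -17.7833 121.007   -0.5728  61.8821 -87.1043] [[0.2570053476910096, -0.966056169880394, -0.026148191032018528], [0.009877413319383643, -0.024429804160900608, 0.9996527503962456], [-0.9663595024442723, -0.2571743791762385, 0.003263545767253817]] [-0.5918 -0.3073 -1.1109] 0.013243978521167366
[[-0.026, -0.848, -0.529, 0.406], [1.0, -0.02, -0.017, 0.086], [0.004, -0.529, 0.849, 0.325], [0.0, 0.0, 0.0, 1.0]] 267.8023559890686
carrier1_hook []
rail_open []
guard_end []
strip dir 91.49489853497393 x at y=.16 0.6592897396767032 x at .3 0.655636184406 x at 0 0.6634652314146497 58 0.0007954981504786204
bar dir 91.03371322439101 x at y=.16 0.6590461030861802 x at .3 0.6565199910944439 x at 0 0.661933088219593 51 0.0010965778548124828
strip ends [0.6496 0.4147 0.288 ]
strip ends [0.6571 0.1507 0.288 ]
post [ 0.6736 -0.0947  0.27  ]
```

View pics/m1.png

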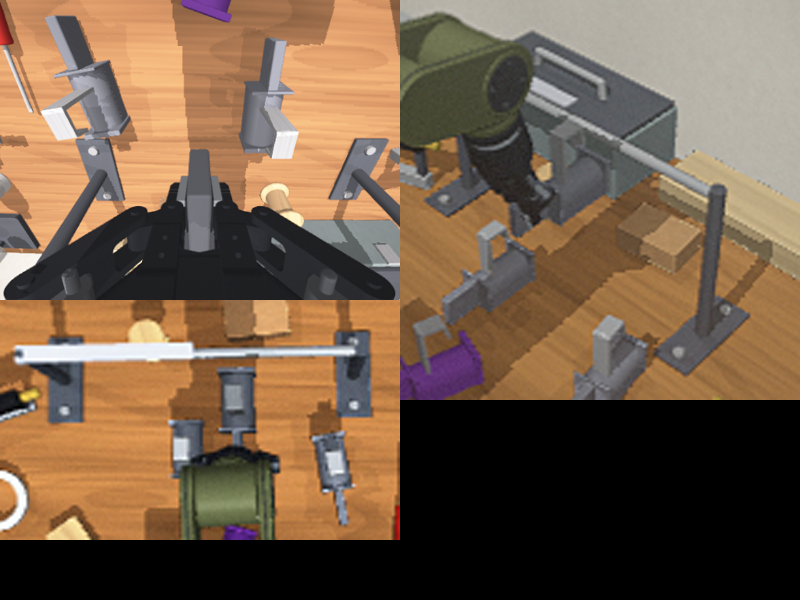

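Run:
```python
from h import *
np.set_printoptions(precision=4,suppress=True)
T=camera("top"); s=observe()
g=T["pixels"][165:190,218:240].mean(2).astype(int)
for i,r in enumerate(g): print(165+i,*r)
print(s["tcp_pos"]); p=s["tcp_pos"]
z=p[2]-.034
for dx in (-.018,.0,.014): print(proj(T,[p[0]+.0785+dx,p[1]+.002,z+.121]))
```

```text
165 91 95 93 96 99 102 102 107 106 103 97 142 155 117 106 112 110 98 137 145 146 142
166 87 89 95 106 108 111 110 112 124 122 124 125 122 119 123 121 118 106 145 149 149 147
167 91 91 92 70 40 36 42 40 50 77 85 80 80 78 67 64 50 47 126 137 137 135
168 90 86 90 88 56 61 74 81 92 99 102 99 103 100 89 81 69 50 125 136 131 136
169 92 92 95 99 83 71 74 81 92 100 106 97 102 102 88 84 67 108 138 139 138 140
170 93 91 94 90 82 67 74 79 89 100 105 98 106 98 93 82 68 115 141 147 143 147
171 86 86 85 86 79 69 87 95 95 98 97 91 97 101 93 80 67 103 124 131 132 136
172 88 86 86 86 77 69 124 149 150 147 150 149 117 105 94 86 68 102 120 122 124 117
173 89 93 93 94 84 70 123 147 148 148 151 152 130 100 93 84 68 106 133 133 135 133
174 92 92 95 93 82 67 105 148 148 149 146 147 118 103 93 86 66 109 133 142 136 136
175 94 96 99 97 86 65 103 145 146 151 144 144 138 106 92 82 64 112 133 138 138 138
176 90 93 92 91 84 64 101 143 145 148 148 147 142 102 94 83 67 109 131 134 137 133
177 91 88 93 90 72 66 98 143 146 150 143 146 140 107 96 82 66 105 125 130 131 125
178 93 94 95 95 68 64 105 138 144 146 146 147
[... 275 characters left out ...]

182 83 80 82 85 80 70 70 66 56 53 48 46 51 65 86 82 72 60 117 126 123 123
183 83 81 79 80 81 69 73 78 72 72 88 93 95 95 91 86 74 56 110 116 115 116
184 81 80 83 81 83 70 71 83 90 96 110 94 94 90 91 77 71 59 117 123 119 118
185 76 95 81 82 85 69 70 80 88 100 101 106 104 99 90 85 68 64 137 147 141 143
186 85 89 86 84 90 67 72 77 90 98 103 102 104 102 99 89 72 62 137 143 145 141
187 80 82 94 94 94 66 70 78 87 93 104 104 99 99 96 65 47 44 130 141 139 136
188 96 92 94 75 163 141 127 131 129 122 147 146 150 145 107 90 93 72 135 141 137 136
189 87 79 79 77 69 47 42 46 41 134 139 113 71 51 44 37 39 36 112 138 145 142
[0.5103 0.088  0.2253]
[227.4535 180.3366]
[227.5066 175.6755]
[227.5483 172.0565]
```

Request:
carry_out([
  [[0.6, -2.3, 0, 0, 0, 0, 0.5], [0.6, -2.3, 0, 0, 0, 0, 0.5], [0.65, -2.35, 0, 0, 0, 0, 0.5], [0, 0, 0, 0, 0, 0, 0.5], [0, 0, 0, 0, 0, 0, 0.5]],
])

```text
time: 21.5
tcp_pos: [0.5817, 0.0896, 0.225]
ee_rot: [[0.257, -0.966, -0.025], [0.009, -0.023, 1.0], [-0.966, -0.257, 0.003]]
contact_force: [-0.4, -0.4, -2.1]
opening: 0.0129
```

```bash
cat > hk.py <<'E'
from h import *
np.set_printoptions(precision=4,suppress=True)
s=observe(); p=s["tcp_pos"]; print(s["time"],p,s["contact_force"],s["moment"],s["ee_rot"][:,2]); u=np.array([1,.02])
y=p[1]+.002; print("hook pred",p[:2]+.078*u,"bar x",.6591-.0225*(y-.16),"hook inside z",p[2]-.034+.117)
E
python3 hk.py
python3 - <<'E'
from h import *
T=camera("top");S=camera("side"); p=observe()["tcp_pos"]
o=np.zeros((600,800,3),np.uint8)
c=proj(T,[p[0]+.078,p[1],.31]).astype(int); a=T["pixels"][c[1]-20:c[1]+20,c[0]-26:c[0]+26]; o[:300,:390]=cv2.resize(a,(390,300),interpolation=cv2.INTER_NEAREST)
c=proj(S,[p[0]+.078,p[1],.28]).astype(int); a=S["pixels"][c[1]-30:c[1]+30,c[0]-40:c[0]+40]; o[:300,400:800]=cv2.resize(a,(400,300),interpolation=cv2.INTER_CUBIC)
cv2.imwrite("pics/m2.png",o[:300])
E
```

```text
21.5 [0.5817 0.0896 0.225 ] [-0.4418 -0.3621 -2.1476] [0.0338 0.4047 0.0235] [-0.0248  0.9997  0.003 ]
hook pred [0.6597 0.0911] bar x 0.6606400980444106 hook inside z 0.30795630459163753
```

View pics/m2.png

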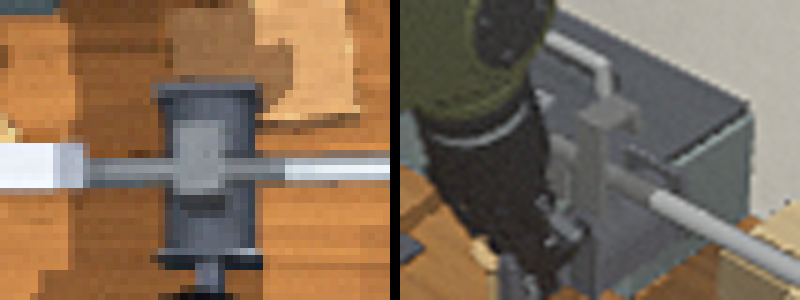

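Request:
carry_out([
  [[1.15, 0.3, 0, 0, 0, 0, 0.5], [1.15, 0.3, 0, 0, 0, 0, 0.5], [1.15, 0.3, 0, 0, 0, 0, 0.5], [0, 0, 0, 0, 0, 0, 0.5], [0, 0, 0, 0, 0, 0, 0.5]],
])

```text
time: 22.22
tcp_pos: [0.5826, 0.0897, 0.1898]
ee_rot: [[0.259, -0.966, -0.025], [0.009, -0.023, 1.0], [-0.966, -0.259, 0.003]]
contact_force: [-0.7, -0.1, -1.9]
opening: 0.0133
```

Request:
carry_out([
  [[0.1, 0.03, 0, 0, 0, 0, 0.5], [0.1, 0.03, 0, 0, 0, 0, 0.5], [0, 0, 0, 0, 0, 0, 0.5]],
])

```text
time: 22.6
tcp_pos: [0.5824, 0.0897, 0.1877]
ee_rot: [[0.258, -0.966, -0.025], [0.009, -0.023, 1.0], [-0.966, -0.259, 0.003]]
contact_force: [0.0, -0.7, -1.4]
opening: 0.0132
```

```bash
python3 hk.py
```

```text
22.6 [0.5824 0.0897 0.1877] [ 0.0061 -0.6993 -1.3664] [ 0.0256  0.3383 -0.0246] [-0.0248  0.9997  0.0031]
hook pred [0.6604 0.0912] bar x 0.6606374702027751 hook inside z 0.27071503424456717
```

Request:
carry_out([
  [[0, 0, 2, 0, 0, 0, 0.5], [0, 0, 4, 0, 0, 0, 0.5], [0, 0, 4, 0, 0, 0, 0.5], [0, 0, 4, 0, 0, 0, 0.5]],
])

```text
time: 23.1
tcp_pos: [0.5789, 0.2308, 0.1883]
ee_rot: [[0.259, -0.966, -0.025], [0.01, -0.023, 1.0], [-0.966, -0.259, 0.003]]
contact_force: [0.9, -0.4, -2.8]
opening: 0.0133
```

Request:
carry_out([
  [[0, 0, 4, 0, 0, 0, 0.5], [0, 0, 4, 0, 0, 0, 0.5], [0, 0, 1.8, 0, 0, 0, 0.5], [0, 0, 0, 0, 0, 0, 0.5]],
])

```text
time: 23.6
tcp_pos: [0.5764, 0.3283, 0.1882]
ee_rot: [[0.258, -0.966, -0.026], [0.009, -0.025, 1.0], [-0.966, -0.258, 0.003]]
contact_force: [-0.1, 0.1, -1.6]
opening: 0.0137
```

Request:
carry_out([
  [[0.1, 0.03, 0, 0, 0, 0, 0.5], [0.1, 0.03, 0, 0, 0, 0, 0.5], [0, 0, 0, 0, 0, 0, 0.5]],
])

```text
time: 23.98
tcp_pos: [0.5766, 0.3266, 0.1861]
ee_rot: [[0.258, -0.966, -0.024], [0.009, -0.022, 1.0], [-0.966, -0.258, 0.003]]
contact_force: [-0.1, -0.4, -1.9]
opening: 0.0132
```

```bash
python3 hk.py
```

```text
23.975 [0.5766 0.3266 0.1861] [-0.1172 -0.4455 -1.8997] [0.0147 0.3163 0.0219] [-0.0235  0.9997  0.0029]
hook pred [0.6546 0.3282] bar x 0.6553061190498847 hook inside z 0.26909994476937166
```

Smooth, no contact. Lower by millimetres until the bar carries it.

Request:
carry_out([
  [[0.1, 0.03, 0, 0, 0, 0, 0.5], [0, 0, 0, 0, 0, 0, 0.5], [0, 0, 0, 0, 0, 0, 0.5]],
])

```text
time: 24.35
tcp_pos: [0.5765, 0.3276, 0.1854]
ee_rot: [[0.259, -0.966, -0.025], [0.009, -0.023, 1.0], [-0.966, -0.259, 0.003]]
contact_force: [-0.5, -0.2, -2.3]
opening: 0.0133
```

Request:
carry_out([
  [[0.1, 0.03, 0, 0, 0, 0, 0.5], [0, 0, 0, 0, 0, 0, 0.5], [0, 0, 0, 0, 0, 0, 0.5]],
])

```text
time: 24.72
tcp_pos: [0.5769, 0.3277, 0.185]
ee_rot: [[0.26, -0.965, -0.025], [0.01, -0.023, 1.0], [-0.966, -0.26, 0.004]]
contact_force: [-0.4, -0.6, 1.8]
opening: 0.0135
```

```bash
python3 hk.py
```

```text
24.725 [0.5769 0.3277 0.185 ] [-0.3761 -0.569   1.7932] [-0.1057 -0.1297 -0.1018] [-0.0248  0.9997  0.0035]
hook pred [0.6549 0.3293] bar x 0.6552806355491738 hook inside z 0.26795353666554844
```

Request:
carry_out([
  [[0, 0, 0, 0, 0, 0, 2.5], [0, 0, 0, 0, 0, 0, 4], [0, 0, 0, 0, 0, 0, 4], [0, 0, 0, 0, 0, 0, 4]],
])

```text
time: 25.22
tcp_pos: [0.5763, 0.3276, 0.184]
ee_rot: [[0.258, -0.966, -0.025], [0.009, -0.023, 1.0], [-0.966, -0.258, 0.003]]
contact_force: [-0.7, -0.3, 0.3]
opening: 0.04
```

Request:
carry_out([
  [[-1.5, 0, 0, 0, 0, 0, 4], [-3, 0, 0, 0, 0, 0, 4], [-4, 0, 0, 0, 0, 0, 4], [-2, 5, 0, 0, 0, 0, 4], [0, 5, 0, 0, 0, 0, 4]],
])

```text
time: 25.85
tcp_pos: [0.4527, 0.325, 0.2641]
ee_rot: [[0.264, -0.964, -0.024], [0.013, -0.022, 1.0], [-0.965, -0.264, 0.007]]
contact_force: [-0.8, 0.8, -0.7]
opening: 0.04
```

Run:
```python
from h import *
np.set_printoptions(precision=4,suppress=True)
s=observe(); print(s["time"],s["tcp_pos"],s["contact_force"],s["qpos"])
T=camera("top");S=camera("side")
for n,c in (("top",T),("side",S)):
  for k,z in (("carrier1_mid",.06),("carrier1_lug",.03),("carrier1_hook",.117)):
    print(n,k,[(np.round(m["uv"],1).tolist(),round(m["score"],2),atz(c,m["uv"],z)[:2].round(3).tolist()) for m in mark_of(n,k) if m["score"]>.3])
o=np.zeros((600,800,3),np.uint8)
o[:,:450]=cv2.resize(T["pixels"][145:245,135:210],(450,600),interpolation=cv2.INTER_CUBIC)
a=S["pixels"][80:240,130:290]; o[:350,450:]=cv2.resize(a,(350,350),interpolation=cv2.INTER_CUBIC)
cv2.imwrite("pics/m3.png",o)
plan([((.40,.19,.26),toolR(91.5,0),4.5)])
```

```text
25.85 [0.4527 0.325  0.2641] [-0.806   0.7726 -0.7184] [ 33.7401 -12.2784 112.8144  -8.5047  66.4762 -55.0818]
top carrier1_mid [([227.1, 237.3], 0.71, [0.344, 0.105]), ([169.6, 161.0], 0.68, [0.684, 0.368])]
top carrier1_lug [([173.6, 181.1], 0.59, [0.596, 0.354]), ([222.2, 251.4], 0.51, [0.28, 0.128])]
top carrier1_hook [([163.4, 159.7], 0.74, [0.681, 0.383]), ([222.3, 237.5], 0.53, [0.345, 0.122])]
side carrier1_mid [([217.3, 129.9], 0.93, [0.808, 0.5]), ([194.6, 232.1], 0.73, [0.353, 0.105])]
side carrier1_lug [([172.4, 245.7], 0.81, [0.278, 0.135]), ([199.2, 144.0], 0.79, [0.707, 0.512])]
side carrier1_hook [([190.0, 220.7], 0.88, [0.348, 0.11]), ([213.0, 118.1], 0.78, [0.804, 0.517])]
[[[-0.48,1.84,-4.44,-0.1,0.1,5.0,4.5],[-0.32,1.89,-4.44,0.0,0.0,5.0,4.5],[-0.15,1.9,-4.43,-0.1,0.1,5.1,4.5]]]
end [0.4  0.19 0.26] 3
```

View pics/m3.png

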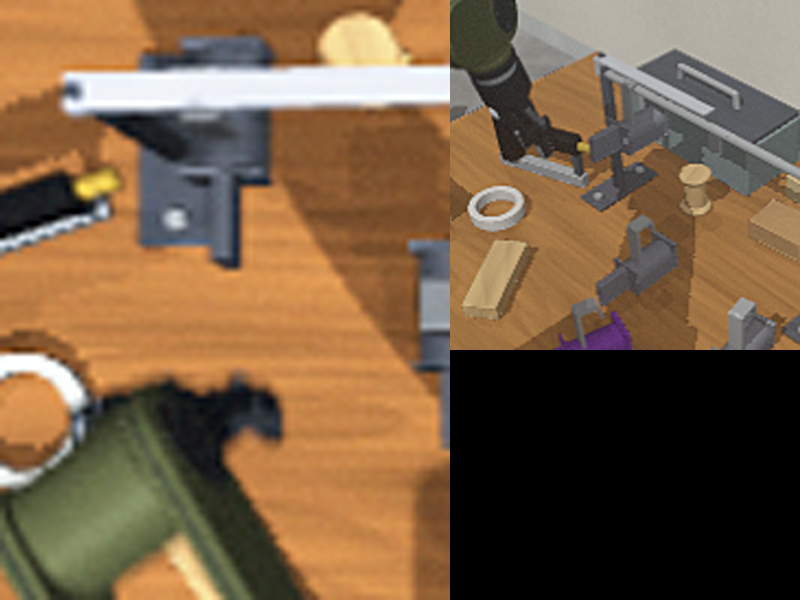

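Request:
carry_out([
  [[-0.5, 1.8, -4.4, 0, 0, 5, 4.5], [-0.3, 1.9, -4.4, 0, 0, 5, 4.5], [-0.2, 1.9, -4.4, 0, 0, 5, 4.5], [0, 0, 0, 0, 0, 0, 4.5], [0, 0, 0, 0, 0, 0, 4.5]],
])

```text
time: 26.88
tcp_pos: [0.3999, 0.191, 0.26]
ee_rot: [[0.001, -1.0, -0.024], [0.004, -0.024, 1.0], [-1.0, -0.001, 0.004]]
contact_force: [0.1, 0.2, 0.3]
opening: 0.0449
```

```bash
python3 w.py w7 carrier1_mid=.06 carrier1_lug=.03 carrier1_hook=.117
```

```text
26.875 [0.3999 0.191  0.26  ] [ 18.4786 -20.9118 119.1028   0.1856  81.7073 -72.9062] [[0.0006681082069322108, -0.9997187898514499, -0.023704321322840838], [0.00360230012169305, -0.023701766761772502, 0.999712583538991], [-0.9999932885101065, -0.0007533062612217634, 0.0035854517734483886]] [0.104  0.2047 0.3479] 0.04494992260807117
[[-0.024, -0.956, -0.294, 0.325], [1.0, -0.021, -0.011, 0.189], [0.004, -0.294, 0.956, 0.384], [0.0, 0.0, 0.0, 1.0]] 267.8023559890686
carrier1_mid [([186.2, 127.0], 0.91, [0.3499, 0.1099, 0.06])]
carrier1_lug [([387.5, 371.4], 0.84, [0.7712, 0.4393, 0.03]), ([206.9, 63.2], 0.56, [0.2756, 0.1313, 0.03])]
carrier1_hook [([167.4, 130.6], 0.76, [0.3494, 0.1052, 0.117])]
```

Run:
```python
from h import *
W=camera("wrist"); T=camera("top")
im=W["pixels"].copy(); im=cv2.resize(im[100:340,130:420],(580,480),interpolation=cv2.INTER_CUBIC)
u=np.array([1,.025,0])/1.0003; v=np.array([-.025,1,0]); L=np.array([.4575,.183,.054])
q=[(proj(W,L+u*a+v*b)-[130,100])*2+1 for a,b in [(.03,.007),(.03,-.007),(-.03,-.007),(-.03,.007)]]
cv2.polylines(im,[np.array(q).astype(int)],True,(0,0,255),1)
o=np.zeros((600,800,3),np.uint8); o[:480,:580]=im
t=T["pixels"][180:225,190:230]; o[:360,580:]=cv2.resize(t,(320,360),interpolation=cv2.INTER_CUBIC)[:,:220]
cv2.imwrite("pics/m4.png",o)
```

```text
(no output)
```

View pics/m4.png

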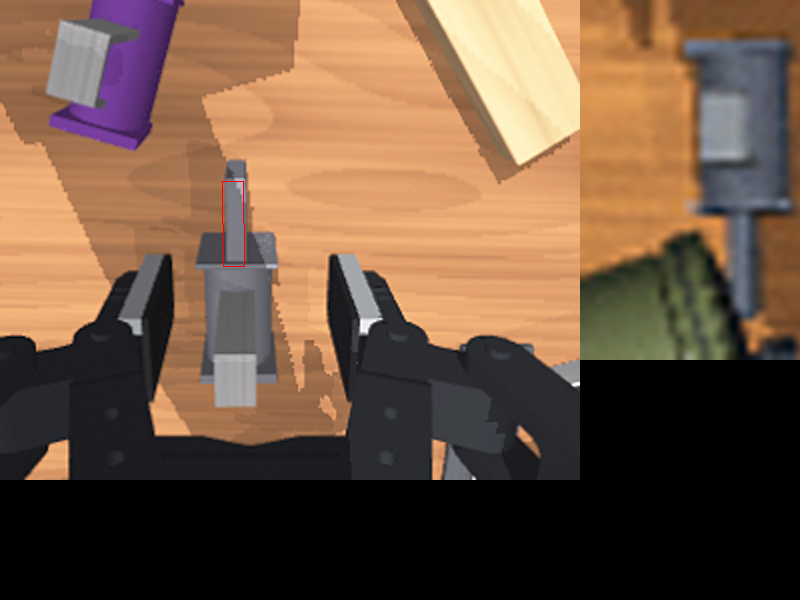

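Run:
```python
from h import *
R=toolR(91.3,15)
plan([((.4545,.1845,.078),R,4.5,4),((.4545,.1845,.034),R,4.5,3)])
```

```text
[[[4.53,-1.39,-0.23,0.0,0.0,-3.8,4.5],[4.62,-1.08,-0.23,0.1,0.1,-3.7,4.5],[4.68,-0.78,-0.21,0.0,0.0,-3.8,4.5],[4.72,-0.48,-0.22,0.1,0.1,-3.7,4.5],[1.42,0.38,0.0,0.0,0.0,0.0,4.5]]]
[[[1.41,0.38,0.0,0.0,0.0,0.0,4.5],[1.42,0.38,0.0,0.0,0.0,0.0,4.5]]]
end [0.4545 0.1845 0.034 ] 7
```

Request:
carry_out([
  [[4.5, -1.4, -0.2, 0, 0, -3.8, 4.5], [4.6, -1.1, -0.2, 0, 0, -3.7, 4.5], [4.7, -0.8, -0.2, 0, 0, -3.8, 4.5], [4.7, -0.5, -0.2, 0, 0, -3.7, 4.5], [0, 0, 0, 0, 0, 0, 4.5]],
])

```text
time: 27.8
tcp_pos: [0.4516, 0.1841, 0.074]
ee_rot: [[0.249, -0.968, -0.025], [0.007, -0.024, 1.0], [-0.968, -0.249, 0.0]]
contact_force: [-0.2, 0.3, -0.2]
opening: 0.0447
```

Request:
carry_out([
  [[0, 0, 0, 0, 0, 0, 4.5], [0, 0, 0, 0, 0, 0, 4.5]],
])

```text
time: 28.05
tcp_pos: [0.4571, 0.1857, 0.0815]
ee_rot: [[0.262, -0.965, -0.025], [0.011, -0.023, 1.0], [-0.965, -0.263, 0.004]]
contact_force: [-0.0, 0.3, 0.4]
opening: 0.0449
```

```bash
python3 w.py w8 carrier1_mid=.06 carrier1_lug=.03
python3 - <<'E'
from h import *
R=toolR(91.3,15)
plan([((.4545,.1845,.034),R,4.5,3)])
E
```

```text
28.05 [0.4571 0.1857 0.0815] [ 17.9853 -10.9329 130.3834  -5.6381  45.9982 -70.0154] [[0.26241749196637454, -0.9646291242494335, -0.025054192460520507], [0.010890321520789245, -0.023001862704177648, 0.9996761051507194], [-0.9648929789397638, -0.26260534450370426, 0.004469030190008489]] [-0.0031  0.2713  0.434 ] 0.04491687290275752
[[-0.025, -0.845, -0.534, 0.353], [1.0, -0.018, -0.018, 0.183], [0.005, -0.534, 0.846, 0.182], [0.0, 0.0, 0.0, 1.0]] 267.8023559890686
carrier1_mid [([58.8, 10.1], 0.83, [0.35, 0.1084, 0.06])]
carrier1_lug []
[[[1.48,0.47,-0.03,0.0,0.1,0.0,4.5],[1.48,0.46,-0.03,0.0,0.1,0.1,4.5],[1.48,0.47,-0.03,0.1,0.1,0.0,4.5]]]
end [0.4545 0.1845 0.034 ] 3
```

Request:
carry_out([
  [[1.4, 0.4, 0, 0, 0, 0, 4.5], [1.45, 0.4, 0, 0, 0, 0, 4.5], [1.45, 0.35, 0, 0, 0, 0, 4.5], [0, 0, 0, 0, 0, 0, 4.5], [0, 0, 0, 0, 0, 0, 3]],
])

```text
time: 28.82
tcp_pos: [0.4553, 0.185, 0.0339]
ee_rot: [[0.258, -0.966, -0.025], [0.009, -0.023, 1.0], [-0.966, -0.258, 0.003]]
contact_force: [0.1, -0.1, 0.6]
opening: 0.0302
```

Request:
carry_out([
  [[0, 0, 0, 0, 0, 0, 1], [0, 0, 0, 0, 0, 0, 0.5], [0, 0, 0, 0, 0, 0, 0.5], [0, 0, 0, 0, 0, 0, 0.5], [0, 0, 0, 0, 0, 0, 0.5]],
])

```text
time: 29.45
tcp_pos: [0.4558, 0.1852, 0.0348]
ee_rot: [[0.259, -0.965, -0.025], [0.01, -0.023, 1.0], [-0.966, -0.26, 0.003]]
contact_force: [-1.2, -0.5, 5.2]
opening: 0.0132
```

```bash
python3 hk.py
python3 - <<'E'
from h import *
s=observe();p=s["tcp_pos"]; R=toolR(91.3,15)
plan([((p[0],p[1],p[2]+.192),R,.5,5),((.51,.088,p[2]+.192),R,.5,4)])
E
```

```text
29.45 [0.4558 0.1852 0.0348] [-1.1674 -0.5076  5.2272] [-0.2638  0.1008 -0.1029] [-0.0249  0.9997  0.0033]
hook pred [0.5338 0.1867] bar x 0.6584887138473657 hook inside z 0.11781966529098141
[[[-3.71,-1.0,0.01,0.0,0.0,0.0,0.5],[-3.71,-1.0,0.01,0.0,0.1,0.0,0.5],[-3.71,-0.99,0.01,0.0,0.0,0.0,0.5],[-3.71,-1.0,0.01,0.0,0.1,0.0,0.5],[-3.7,-0.99,0.0,0.1,0.0,0.0,0.5]]]
[[[0.34,-1.26,-2.46,0.0,0.0,0.0,0.5],[0.34,-1.26,-2.46,0.0,0.0,0.0,0.5],[0.33,-1.26,-2.46,0.0,0.0,0.0,0.5],[0.34,-1.25,-2.46,0.0,0.0,0.0,0.5]]]
end [0.51   0.088  0.2268] 9
```

Request:
carry_out([
  [[-3.7, -1.0, 0, 0, 0, 0, 0.5], [-3.7, -1.0, 0, 0, 0, 0, 0.5], [-3.7, -1.0, 0, 0, 0, 0, 0.5], [-3.7, -1.0, 0, 0, 0, 0, 0.5], [-3.7, -1.0, 0, 0, 0, 0, 0.5]],
])

```text
time: 30.08
tcp_pos: [0.4547, 0.1842, 0.2254]
ee_rot: [[0.256, -0.966, -0.025], [0.009, -0.023, 1.0], [-0.967, -0.256, 0.003]]
contact_force: [0.6, 0.2, -2.0]
opening: 0.013
```

Request:
carry_out([
  [[0.3, -1.3, -2.5, 0, 0, 0, 0.5], [0.3, -1.3, -2.5, 0, 0, 0, 0.5], [0.3, -1.2, -2.5, 0, 0, 0, 0.5], [0.4, -1.2, -2.4, 0, 0, 0, 0.5], [0, 0, 0, 0, 0, 0, 0.5]],
])

```text
time: 30.7
tcp_pos: [0.5094, 0.0855, 0.2242]
ee_rot: [[0.255, -0.967, -0.022], [0.009, -0.021, 1.0], [-0.967, -0.255, 0.003]]
contact_force: [0.4, 0.5, -2.9]
opening: 0.0133
```

Request:
carry_out([
  [[0, 0, 0, 0, 0, 0, 0.5], [0, 0, 0, 0, 0, 0, 0.5]],
])

```text
time: 30.95
tcp_pos: [0.5093, 0.0875, 0.2253]
ee_rot: [[0.257, -0.966, -0.026], [0.01, -0.024, 1.0], [-0.966, -0.258, 0.003]]
contact_force: [-0.4, 0.3, -2.1]
opening: 0.0132
```

```bash
python3 hk.py
cat > strap.py <<'E'
from h import *
T=camera("top"); s=observe();p=s["tcp_pos"]; z=p[2]-.0345
c=proj(T,[p[0]+.078,p[1]+.002,z+.121]); 
print("pred back edge",proj(T,[p[0]+.06,p[1]+.002,z+.121]),"front",proj(T,[p[0]+.092,p[1]+.002,z+.121]))
g=T["pixels"].mean(2).astype(int); r,k=int(c[1]),int(c[0])
for i in range(r-9,r+10): print(i,*g[i,k-8:k+9])
print("cols from",k-8)
E
python3 strap.py
```

```text
30.95 [0.5093 0.0875 0.2253] [-0.4253  0.3269 -2.0734] [ 0.0075  0.3317 -0.0059] [-0.0258  0.9997  0.0033]
hook pred [0.5873 0.089 ] bar x 0.6606866031969697 hook inside z 0.3083427022676541
pred back edge [227.58734832 180.71263626] front [227.68182347 172.43268259]
167 91 92 90 102 102 106 101 100 148 153 118 106 110 110 113 115 118
168 87 91 71 101 111 121 127 121 126 129 125 121 121 122 118 135 110
169 95 97 96 52 35 40 53 61 76 89 79 79 83 78 62 55 38
170 90 90 94 67 63 71 79 86 97 103 103 98 100 95 80 68 38
171 84 88 88 87 70 72 79 92 99 106 102 103 102 97 85 72 83
172 86 90 91 93 74 68 79 87 98 104 100 99 103 96 85 69 79
173 92 95 88 91 64 68 89 99 93 95 98 96 106 99 85 68 82
174 92 94 94 92 68 102 145 152 150 151 146 133 99 93 86 73 81
175 98 94 95 94 70 99 147 148 151 151 149 131 106 98 87 73 84
176 88 89 96 88 66 101 148 149 149 149 146 131 104 100 84 72 89
177 89 90 91 86 69 105 142 146 146 147 147 131 101 93 83 71 80
178 94 100 93 95 65 104 143 145 149 148 147 146 109 101 87 68 84
179 98 96 97 97 69 101 146 145 149 146 146 147 114 98 85 69 95
180 83 86 81 86 67 85 142 144 146 144 145 148 109 95 87 74 65
181 81 79 85 84 68 80 141 145 147 149 150 152 108 97 82 76 67
182 83 86 82 81 65 85 153 162 160 166 166 169 105 93 87 74 62
183 82 77 80 77 83 74 86 89 82 83 91 70 81 97 89 72 60
184 80 84 82 77 83 76 68 52 51 51 55 47 61 88 85 76 53
185 88 83 79 81 75 73 81 75 78 84 92 89 91 91 81 72 59
cols from 219
```

Request:
carry_out([
  [[0.7, -2.6, 0, 0, 0, 0, 0.5], [0.7, -2.6, 0, 0, 0, 0, 0.5], [0.7, -2.55, 0, 0, 0, 0, 0.5], [0, 0, 0, 0, 0, 0, 0.5], [0, 0, 0, 0, 0, 0, 0.5]],
])

```text
time: 31.62
tcp_pos: [0.5894, 0.0891, 0.2252]
ee_rot: [[0.257, -0.966, -0.025], [0.01, -0.024, 1.0], [-0.966, -0.257, 0.003]]
contact_force: [0.0, -0.4, -2.5]
opening: 0.0131
```

```bash
sed -i 's/\.078/.0717/g; s/+\.06,/+.0537,/; s/+\.092,/+.0857,/' hk.py strap.py; python3 hk.py; python3 strap.py
```

```text
31.625 [0.5894 0.0891 0.2252] [ 0.0123 -0.3631 -2.4783] [0.0377 0.3306 0.0496] [-0.0254  0.9997  0.0031]
hook pred [0.6611 0.0906] bar x 0.6606492104057899 hook inside z 0.30816868406005254
pred back edge [227.38846227 161.71908215] front [227.48636799 153.5094555 ]
148 88 93 91 106 107 111 111 107 107 108 110 108 108 103 110 110 91
149 92 90 76 62 44 43 48 52 62 64 64 62 56 51 42 36 53
150 89 87 90 50 40 57 77 91 94 104 101 103 98 91 74 60 38
151 83 88 85 68 68 76 84 94 98 104 99 102 102 97 85 72 66
152 84 85 89 76 71 71 80 90 95 102 99 98 98 95 83 69 90
153 86 88 88 84 62 104 128 126 137 146 147 116 105 94 80 71 90
154 87 90 91 77 63 124 147 148 148 148 151 123 100 97 87 70 77
155 84 87 87 80 60 102 143 148 148 142 149 123 106 97 86 69 98
156 85 86 88 76 66 103 141 145 149 146 147 122 105 95 83 69 98
157 63 59 72 67 60 96 139 148 145 147 150 121 84 74 74 69 80
158 123 121 128 128 123 132 147 144 147 146 145 145 118 111 113 114 116
159 148 147 145 147 152 148 148 147 147 148 143 145 136 136 137 135 138
160 127 126 125 124 122 133 145 141 147 146 145 143 116 107 110 104 109
161 93 89 83 80 77 100 144 150 151 150 152 139 91 75 77 69 95
162 89 88 85 88 65 80 107 109 109 111 113 106 90 88 80 67 111
163 83 88 84 93 59 62 61 56 59 58 62 59 80 88 81 70 81
164 96 92 90 93 68 69 64 58 53 48 53 52 67 89 84 72 84
165 96 96 98 98 69 76 82 71 77 84 81 78 81 91 85 71 86
166 88 90 96 96 69 68 80 90 97 94 93 92 92 94 84 72 85
cols from 219
```

Request:
carry_out([
  [[1.15, 0.35, 0, 0, 0, 0, 0.5], [1.15, 0.35, 0, 0, 0, 0, 0.5], [1.15, 0.3, 0, 0, 0, 0, 0.5], [0, 0, 0, 0, 0, 0, 0.5], [0, 0, 0, 0, 0, 0, 0.5]],
])

```text
time: 32.3
tcp_pos: [0.5895, 0.0888, 0.1897]
ee_rot: [[0.258, -0.966, -0.025], [0.009, -0.023, 1.0], [-0.966, -0.259, 0.003]]
contact_force: [0.1, 0.2, -2.7]
opening: 0.0136
```

Request:
carry_out([
  [[0.1, 0.03, 0, 0, 0, 0, 0.5], [0.1, 0.03, 0, 0, 0, 0, 0.5], [0, 0, 0, 0, 0, 0, 0.5]],
])

```text
time: 32.67
tcp_pos: [0.5893, 0.0889, 0.1876]
ee_rot: [[0.258, -0.966, -0.025], [0.009, -0.023, 1.0], [-0.966, -0.258, 0.003]]
contact_force: [0.7, 0.2, -2.1]
opening: 0.0137
```

```bash
python3 hk.py
```

```text
32.675 [0.5893 0.0889 0.1876] [ 0.6772  0.1853 -2.1276] [-0.0223  0.3872 -0.007 ] [-0.0248  0.9997  0.0031]
hook pred [0.661  0.0903] bar x 0.660655713493449 hook inside z 0.27061319217213475
```

Request:
carry_out([
  [[0, 0, 2, 0, 0, 0, 0.5], [0, 0, 4, 0, 0, 0, 0.5], [0, 0, 4, 0, 0, 0, 0.5], [0, 0, 4, 0, 0, 0, 0.5]],
])

```text
time: 33.17
tcp_pos: [0.5859, 0.23, 0.1883]
ee_rot: [[0.259, -0.966, -0.025], [0.01, -0.023, 1.0], [-0.966, -0.259, 0.003]]
contact_force: [0.6, -0.7, -2.7]
opening: 0.0134
```

Request:
carry_out([
  [[0, 0, 3, 0, 0, 0, 0.5], [0, 0, 0, 0, 0, 0, 0.5], [0.1, 0.03, 0, 0, 0, 0, 0.5], [0.1, 0.03, 0, 0, 0, 0, 0.5], [0, 0, 0, 0, 0, 0, 0.5]],
])

```text
time: 33.8
tcp_pos: [0.5852, 0.2579, 0.1861]
ee_rot: [[0.258, -0.966, -0.024], [0.009, -0.022, 1.0], [-0.966, -0.259, 0.003]]
contact_force: [0.8, 0.5, -2.1]
opening: 0.0133
```

Request:
carry_out([
  [[0.1, 0.03, 0, 0, 0, 0, 0.5], [0, 0, 0, 0, 0, 0, 0.5], [0, 0, 0, 0, 0, 0, 0.5]],
])

```text
time: 34.17
tcp_pos: [0.5856, 0.2586, 0.1857]
ee_rot: [[0.26, -0.965, -0.024], [0.009, -0.023, 1.0], [-0.966, -0.26, 0.003]]
contact_force: [0.3, -2.6, 1.3]
opening: 0.0137
```

```bash
python3 hk.py
```

```text
34.175 [0.5856 0.2586 0.1857] [ 0.2522 -2.6445  1.3201] [-0.2191  0.0002 -0.2004] [-0.0242  0.9997  0.0032]
hook pred [0.6573 0.26  ] bar x 0.6568372136201507 hook inside z 0.26869935602535816
```

Request:
carry_out([
  [[0, 0, 0, 0, 0, 0, 2.5], [0, 0, 0, 0, 0, 0, 4], [0, 0, 0, 0, 0, 0, 4], [0, 0, 0, 0, 0, 0, 4]],
])

```text
time: 34.67
tcp_pos: [0.585, 0.2589, 0.1849]
ee_rot: [[0.258, -0.966, -0.025], [0.009, -0.023, 1.0], [-0.966, -0.258, 0.003]]
contact_force: [1.4, -0.3, -0.6]
opening: 0.04
```

Request:
carry_out([
  [[-1.5, 0, 0, 0, 0, 0, 4], [-3, 0, 0, 0, 0, 0, 4], [-4, 0, 0, 0, 0, 0, 4], [-2, 5, 0, 0, 0, 0, 4], [0, 5, 0, 0, 0, 0, 4]],
])

```text
time: 35.3
tcp_pos: [0.4614, 0.256, 0.2648]
ee_rot: [[0.264, -0.964, -0.024], [0.012, -0.022, 1.0], [-0.964, -0.264, 0.006]]
contact_force: [-0.7, -0.4, -0.4]
opening: 0.0397
```

Run:
```python
from h import *
np.set_printoptions(precision=4,suppress=True)
s=observe(); print(s["time"],s["tcp_pos"],s["contact_force"],s["qpos"])
T=camera("top");S=camera("side")
for n,c in (("top",T),("side",S)):
  for k,z,z2 in (("carrier1_mid",.06,.211),("carrier1_lug",.03,.181),("carrier1_hook",.117,.268)):
    print(n,k,[(np.round(m["uv"],1).tolist(),round(m["score"],2),atz(c,m["uv"],z)[:2].round(3).tolist(),atz(c,m["uv"],z2)[:2].round(3).tolist()) for m in mark_of(n,k) if m["score"]>.3])
plan([((.38,-.03,.26),toolR(103,0),4.5)])
```

```text
35.3 [0.4614 0.256  0.2648] [-0.7128 -0.3931 -0.3632] [ 26.1355 -17.0729 116.6232  -6.5955  66.4757 -63.3184]
top carrier1_mid [([231.5, 236.7], 0.88, [0.347, 0.086], [0.352, 0.078]), ([167.3, 162.1], 0.77, [0.679, 0.378], [0.656, 0.345])]
top carrier1_lug [([173.5, 180.3], 0.65, [0.6, 0.354], [0.584, 0.324])]
top carrier1_hook [([223.2, 237.6], 0.71, [0.345, 0.118], [0.35, 0.107]), ([164.9, 161.8], 0.55, [0.671, 0.376], [0.648, 0.343]), ([171.1, 160.2], 0.44, [0.679, 0.349], [0.655, 0.318])]
side carrier1_mid [([215.3, 129.2], 0.81, [0.805, 0.511], [0.664, 0.333]), ([195.4, 231.2], 0.6, [0.358, 0.106], [0.289, -0.008]), ([360.9, 256.2], 0.42, [0.649, -0.349], [0.533, -0.389])]
side carrier1_lug [([175.8, 247.4], 0.86, [0.281, 0.121], [0.226, 0.009]), ([200.1, 148.5], 0.63, [0.688, 0.483], [0.569, 0.314])]
side carrier1_hook [([212.9, 117.9], 0.97, [0.804, 0.519], [0.654, 0.327]), ([192.5, 222.5], 0.66, [0.348, 0.098], [0.276, -0.021]), ([198.5, 145.6], 0.65, [0.628, 0.406], [0.508, 0.233])]
[[[-0.38,1.44,-4.73,-1.9,-0.2,2.5,4.5],[-0.33,1.61,-4.67,-1.9,-0.2,2.5,4.5],[-0.27,1.78,-4.62,-1.9,-0.2,2.5,4.5],[-0.2,1.94,-4.55,-2.0,-0.2,2.5,4.5],[-0.13,2.11,-4.48,-1.9,-0.3,2.5,4.5]]]
[[[-0.05,2.27,-4.42,-2.0,-0.2,2.5,4.5]]]
end [ 0.38   -0.0301  0.26  ] 6
```

Request:
carry_out([
  [[-0.4, 1.4, -4.7, -1.9, -0.2, 2.5, 4.5], [-0.3, 1.6, -4.7, -1.9, -0.2, 2.5, 4.5], [-0.3, 1.8, -4.6, -1.9, -0.2, 2.5, 4.5], [-0.2, 1.9, -4.6, -2.0, -0.2, 2.5, 4.5], [-0.1, 2.1, -4.5, -1.9, -0.3, 2.5, 4.5]],
])

```text
time: 36.33
tcp_pos: [0.3939, 0.0152, 0.2604]
ee_rot: [[0.042, -0.98, -0.192], [0.005, -0.192, 0.981], [-0.999, -0.043, -0.003]]
contact_force: [0.9, 0.4, 0.1]
opening: 0.0452
```

Request:
carry_out([
  [[0, 2.0, -4.7, -2.0, -0.2, 2.5, 4.5], [0, 0, -4, 0, 0, 0, 4.5], [0, 0, 0, 0, 0, 0, 4.5], [0, 0, 0, 0, 0, 0, 4.5]],
])

```text
time: 36.83
tcp_pos: [0.3924, -0.072, 0.2591]
ee_rot: [[-0.001, -0.974, -0.225], [-0.0, -0.225, 0.974], [-1.0, 0.001, -0.0]]
contact_force: [-0.5, -0.0, 0.0]
opening: 0.0446
```

```bash
python3 w.py w9 carrier1_mid=.06 carrier1_lug=.03 carrier1_hook=.117
python3 - <<'E'
from h import *
W=camera("wrist"); S=camera("side");T=camera("top")
im=cv2.resize(W["pixels"],(512,384))
o=np.zeros((600,800,3),np.uint8); 
L0=np.array([.4266,-.0787,.054]);h=np.radians(14);u=np.array([np.cos(h),np.sin(h),0]);v=np.array([-u[1],u[0],0])
q=[proj(W,L0+u*a+v*b) for a,b in [(.03,.007),(.03,-.007),(-.03,-.007),(-.03,.007)]]
cv2.polylines(im,[np.array(q).astype(int)],True,(0,0,255),1)
o[:384,:512]=im
t=T["pixels"][145:235,140:290]; o[384:564,:300]=cv2.resize(t,(300,180),interpolation=cv2.INTER_CUBIC)
a=S["pixels"][85:205,165:285]; o[:288,512:]=cv2.resize(a,(288,288),interpolation=cv2.INTER_CUBIC)
cv2.imwrite("pics/m5.png",o)
E
```

```text
36.825 [ 0.3924 -0.072   0.2591] [ -18.0971  -27.56    123.7919   -0.0343   83.8209 -121.0988] [[-0.0010611020808464545, -0.9743480556882824, -0.22504386336631815], [-0.0002796307504140183, -0.2250436921548845, 0.9743486328968399], [-0.9999993979343275, 0.0010968125462259592, -3.366334794963405e-05]] [-0.5168 -0.001   0.0049] 0.04459140998936793
[[-0.225, -0.932, -0.284, 0.32], [0.974, -0.215, -0.066, -0.088], [0.001, -0.292, 0.956, 0.383], [0.0, 0.0, 0.0, 1.0]] 267.8023559890686
carrier1_mid [([404.7, 169.0], 0.7, [0.3489, 0.1099, 0.06])]
carrier1_lug [([427.6, 113.0], 0.88, [0.2758, 0.1294, 0.03])]
carrier1_hook [([430.3, 181.8], 0.81, [0.3504, 0.1066, 0.117])]
```

View pics/m5.png

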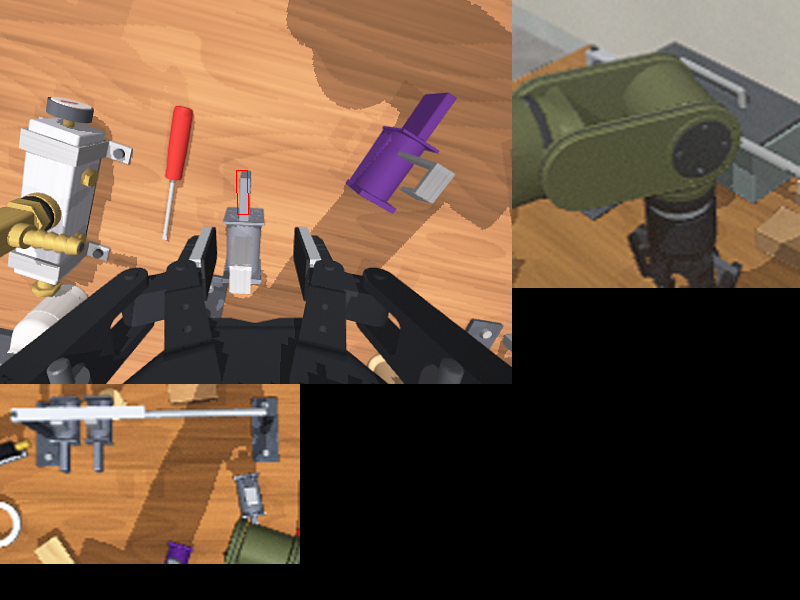

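Run:
```python
from h import *
W=camera("wrist"); g=W["pixels"].mean(2).astype(int)
for r in (168,171,174,180,190,200,208,212,216): print(r,*g[r,230:258])
R=toolR(102.5,15); print(observe()["tcp_pos"])
plan([((.4242,-.0772,.078),R,4.5,4),((.4242,-.0772,.034),R,4.5,3)])
```

```text
168 154 154 155 155 155 156 157 157 156 156 156 158 157 158 156 153 152 152 159 160 159 158 158 159 160 160 160 160
171 160 160 159 158 158 157 156 156 155 153 155 130 111 110 110 113 114 114 114 115 117 156 165 164 163 163 163 163
174 154 154 154 154 155 156 156 156 158 160 151 123 111 113 114 114 114 114 115 114 101 153 164 162 160 160 159 159
180 152 151 151 151 151 152 152 152 153 134 156 179 180 180 180 180 180 180 181 173 117 154 167 165 165 165 165 165
190 149 148 147 146 145 144 146 155 160 146 161 177 179 179 180 180 179 178 182 165 122 156 168 166 165 164 164 163
200 161 165 169 171 171 172 171 171 170 156 171 179 179 180 178 178 178 180 177 128 160 170 174 176 175 175 176 176
208 127 136 136 138 134 129 115 109 107 150 176 180 179 177 178 178 177 180 169 104 130 140 131 128 128 127 127 133
212 126 116 126 119 113 121 125 123 99 156 179 179 178 178 178 177 177 182 164 105 117 146 136 130 120 135 128 138
216 122 112 119 124 117 120 117 122 114 149 175 178 178 178 177 177 178 181 165 117 115 115 112 123 123 116 112 112
[ 0.3920093  -0.07138518  0.25884567]
[[[4.52,-0.76,-0.32,0.2,0.0,-3.8,4.5],[4.56,-0.45,-0.32,0.1,0.0,-3.8,4.5],[4.58,-0.15,-0.32,0.2,0.0,-3.7,4.5],[4.58,0.14,-0.32,0.1,0.0,-3.8,4.5],[1.42,0.38,0.0,0.0,0.0,0.0,4.5]]]
[[[1.42,0.38,0.0,0.0,0.0,0.0,4.5],[1.41,0.38,0.0,0.0,0.0,0.0,4.5]]]
end [ 0.4242 -0.0772  0.034 ] 7
```

Run:
```python
from h import *
R=toolR(102.5,15)
plan([((.430,-.0757,.078),R,4.5,4)])
```

```text
[[[4.52,-0.9,-0.32,0.2,0.0,-3.8,4.5],[4.57,-0.61,-0.31,0.1,0.0,-3.8,4.5],[4.6,-0.3,-0.32,0.2,0.0,-3.7,4.5],[4.61,0.0,-0.31,0.1,0.0,-3.8,4.5]]]
end [ 0.43   -0.0757  0.078 ] 4
```

Request:
carry_out([
  [[4.5, -0.9, -0.3, 0.2, 0, -3.8, 4.5], [4.6, -0.6, -0.3, 0.1, 0, -3.8, 4.5], [4.6, -0.3, -0.3, 0.2, 0, -3.7, 4.5], [4.6, 0, -0.3, 0.1, 0, -3.8, 4.5], [0, 0, 0, 0, 0, 0, 4.5]],
])

```text
time: 37.85
tcp_pos: [0.4261, -0.0743, 0.0737]
ee_rot: [[0.244, -0.945, -0.215], [0.06, -0.207, 0.976], [-0.968, -0.252, 0.006]]
contact_force: [-1.2, 0.6, 0.2]
opening: 0.0451
```

Request:
carry_out([
  [[0, 0, 0, 0, 0, 0, 4.5], [0, 0, 0, 0, 0, 0, 4.5], [0, 0, 0, 0, 0, 0, 4.5]],
])

```text
time: 38.22
tcp_pos: [0.431, -0.076, 0.08]
ee_rot: [[0.256, -0.942, -0.216], [0.055, -0.209, 0.976], [-0.965, -0.262, -0.001]]
contact_force: [0.3, -0.0, 0.2]
opening: 0.045
```

```bash
python3 w.py w10 carrier1_mid=.06 carrier1_lug=.03
python3 - <<'E'
from h import *
W=camera("wrist"); p=observe()["tcp_pos"]; c=proj(W,[.433,-.0752,.054]); print("pred lug top",c)
g=W["pixels"].mean(2).astype(int); 
for r in range(int(c[1])-30,int(c[1])+31,10): print(r,int(c[0])-25,*g[r,int(c[0])-25:int(c[0])+26])
E
```

```text
38.225 [ 0.431 -0.076  0.08 ] [ -22.0704  -19.4881  137.144    11.0781   50.2227 -130.7573] [[0.2562439430901763, -0.9421465216894712, -0.21609945233162817], [0.05545235930149716, -0.20886751622695296, 0.9763705221446832], [-0.965020247185258, -0.2621722569869182, -0.0012767885060655062]] [ 0.2921 -0.03    0.1867] 0.0449544187609726
[[-0.216, -0.826, -0.521, 0.329], [0.976, -0.183, -0.115, -0.098], [-0.0, -0.534, 0.846, 0.18], [0.0, 0.0, 0.0, 1.0]] 267.8023559890686
carrier1_mid []
carrier1_lug [([249.0, 307.8], 0.31, [0.55, -0.0549, 0.03])]
pred lug top [254.13955755 228.50371141]
198 229 155 154 153 154 154 154 154 153 153 157 162 166 169 153 136 147 160 168 168 168 168 167 167 167 167 167 167 167 167 167 167 166 166 166 166 163 148 129 135 167 173 172 171 172 171 172 171 171 171 171 172
208 229 172 171 171 170 169 170 170 170 170 170 170 171 174 128 130 157 170 178 179 178 178 179 179 177 170 168 167 166 167 166 166 165 166 166 168 154 139 105 159 178 179 179 178 178 178 178 177 177 177 176 176
218 229 128 132 149 148 137 126 133 136 144 154 157 148 153 102 132 160 172 177 179 178
[... 257 characters left out ...]
177 178 177 161 144 123 131 128 130 142 138 130 127 127 134 130 126 127 127 131
238 229 127 126 145 141 139 137 139 131 128 128 127 128 128 95 141 165 176 178 179 179 178 177 178 178 178 178 177 178 178 178 178 177 179 166 155 114 128 131 127 127 127 127 135 137 144 148 132 127 127 137 101
248 229 127 127 127 128 127 127 128 128 128 128 127 127 129 108 147 166 177 178 178 176 177 176 177 177 177 177 177 177 177 176 177 178 171 157 122 122 129 128 128 128 127 128 128 127 128 128 128 127 131 105 97
258 229 117 129 129 129 129 128 128 128 127 128 128 129 130 112 144 166 177 178 176 176 177 177 176 177 176 177 176 176 176 176 176 177 163 143 112 123 131 103 90 93 86 85 87 86 86 86 86 85 85 86 86
```

Request:
carry_out([
  [[1.4, 0.4, 0, 0, 0, 0, 4.5], [1.45, 0.4, 0, 0, 0, 0, 4.5], [1.45, 0.35, 0, 0, 0, 0, 4.5], [0, 0, 0, 0, 0, 0, 4.5], [0, 0, 0, 0, 0, 0, 3]],
])

```text
time: 39.05
tcp_pos: [0.4295, -0.0756, 0.0331]
ee_rot: [[0.252, -0.943, -0.216], [0.057, -0.208, 0.976], [-0.966, -0.259, 0.001]]
contact_force: [0.7, -0.6, -0.3]
opening: 0.03
```

Request:
carry_out([
  [[0, 0, 0, 0, 0, 0, 1], [0, 0, 0, 0, 0, 0, 0.5], [0, 0, 0, 0, 0, 0, 0.5], [0, 0, 0, 0, 0, 0, 0.5], [0, 0, 0, 0, 0, 0, 0.5]],
])

```text
time: 39.67
tcp_pos: [0.4302, -0.0758, 0.034]
ee_rot: [[0.254, -0.943, -0.216], [0.056, -0.208, 0.976], [-0.966, -0.26, 0.0]]
contact_force: [-1.1, -1.6, 4.5]
opening: 0.0139
```

```bash
python3 hk.py
python3 - <<'E'
from h import *
s=observe();p=s["tcp_pos"]; R=toolR(102.5,15); print(s["opening"])
plan([((p[0],p[1],p[2]+.192),R,.5,5),((.505,.06,p[2]+.192),toolR(91.3,15),.5,5)])
E
```

```text
39.675 [ 0.4302 -0.0758  0.034 ] [-1.0864 -1.5513  4.5215] [-0.0138  0.0929 -0.0745] [-0.2157  0.9765  0.0001]
hook pred [ 0.5019 -0.0744] bar x 0.6643612268415725 hook inside z 0.11702525952896461
0.013889947239949822
[[[-3.71,-1.0,0.0,0.0,0.0,0.0,0.5],[-3.71,-1.0,0.0,0.0,0.0,0.0,0.5],[-3.71,-1.0,0.0,0.0,0.0,0.0,0.5],[-3.7,-1.0,0.0,0.0,0.0,0.0,0.5],[-3.71,-1.0,0.0,0.0,0.0,0.1,0.5]]]
[[[0.53,-1.98,2.33,2.2,0.6,0.0,0.5],[0.51,-1.89,2.41,2.1,0.6,0.0,0.5],[0.48,-1.79,2.48,2.2,0.6,0.0,0.5],[0.45,-1.7,2.56,2.1,0.5,0.0,0.5],[0.43,-1.6,2.62,2.2,0.6,0.0,0.5]]]
end [0.505 0.06  0.226] 10
```

Request:
carry_out([
  [[-3.7, -1.0, 0, 0, 0, 0, 0.5], [-3.7, -1.0, 0, 0, 0, 0, 0.5], [-3.7, -1.0, 0, 0, 0, 0, 0.5], [-3.7, -1.0, 0, 0, 0, 0, 0.5], [-3.7, -1.0, 0, 0, 0, 0, 0.5]],
])

```text
time: 40.3
tcp_pos: [0.4292, -0.0754, 0.2252]
ee_rot: [[0.251, -0.944, -0.216], [0.057, -0.208, 0.976], [-0.966, -0.258, 0.002]]
contact_force: [0.6, -0.0, -1.3]
opening: 0.0132
```

Request:
carry_out([
  [[0.5, -2.0, 2.3, 2.2, 0.6, 0, 0.5], [0.5, -1.9, 2.4, 2.1, 0.6, 0, 0.5], [0.5, -1.8, 2.5, 2.2, 0.6, 0, 0.5], [0.5, -1.7, 2.6, 2.1, 0.5, 0, 0.5], [0.4, -1.6, 2.6, 2.2, 0.6, 0, 0.5]],
])

```text
time: 40.92
tcp_pos: [0.5047, 0.0613, 0.224]
ee_rot: [[0.257, -0.966, -0.021], [0.006, -0.02, 1.0], [-0.966, -0.257, 0.001]]
contact_force: [0.2, -0.4, -0.4]
opening: 0.0129
```

Request:
carry_out([
  [[0, 0, 0, 0, 0, 0, 0.5], [0, 0, 0, 0, 0, 0, 0.5], [0, 0, 0, 0, 0, 0, 0.5]],
])

```text
time: 41.3
tcp_pos: [0.5047, 0.0595, 0.2249]
ee_rot: [[0.258, -0.966, -0.021], [0.006, -0.02, 1.0], [-0.966, -0.259, 0.001]]
contact_force: [0.5, -0.5, -1.0]
opening: 0.0131
```

```bash
python3 hk.py; python3 strap.py
```

```text
41.3 [0.5047 0.0595 0.2249] [ 0.5178 -0.4907 -0.9525] [-0.012   0.2546  0.0173] [-0.0214  0.9998  0.0006]
hook pred [0.5764 0.061 ] bar x 0.6613155951670756 hook inside z 0.30789906387221894
pred back edge [234.85532457 183.59602473] front [234.93739705 175.30801262]
169 92 96 100 73 49 51 66 87 97 104 99 104 102 98 83 67 32
170 99 99 97 87 67 71 77 90 98 101 105 102 104 99 89 73 63
171 89 88 82 88 65 74 82 91 96 103 105 104 104 97 87 73 87
172 89 83 88 87 67 72 77 86 91 102 99 100 98 97 84 70 85
173 94 91 91 94 72 67 121 131 128 130 126 129 112 97 87 72 87
174 94 95 93 98 68 66 146 151 150 146 150 151 119 100 88 73 85
175 98 98 98 98 70 68 143 151 151 148 145 151 124 98 85 75 91
176 74 79 78 90 70 61 144 145 150 152 149 145 123 99 87 71 87
177 78 76 74 82 60 64 145 147 150 147 143 146 118 101 85 77 86
178 86 83 81 84 76 65 140 148 146 147 146 148 121 101 87 77 88
179 87 84 88 84 81 69 145 150 147 148 147 148 118 102 83 71 84
180 83 86 86 86 74 65 143 147 148 149 147 152 121 98 86 72 86
181 88 86 85 86 82 69 146 157 151 154 151 157 121 97 90 74 90
182 81 81 85 86 78 68 128 133 138 135 136 140 116 99 91 71 83
183 75 73 75 78 73 69 73 60 63 61 58 61 60 92 90 76 89
184 78 79 79 79 76 73 79 64 58 61 57 60 57 89 79 75 83
185 86 81 86 85 78 72 82 87 97 91 95 91 97 91 87 72 87
186 88 94 87 97 79 70 78 86 100 103 102 90 96 90 84 74 87
187 95 93 99 99 76 71 81 88 95 102 105 104 101 95 85 74 86
cols from 226
```

Request:
carry_out([
  [[0.7, -2.6, 0, 0, 0, 0, 0.5], [0.7, -2.6, 0, 0, 0, 0, 0.5], [0.7, -2.5, 0, 0, 0, 0, 0.5], [0, 0, 0, 0, 0, 0, 0.5], [0, 0, 0, 0, 0, 0, 0.5]],
])

```text
time: 41.98
tcp_pos: [0.5843, 0.0616, 0.2247]
ee_rot: [[0.258, -0.966, -0.022], [0.006, -0.021, 1.0], [-0.966, -0.258, 0.001]]
contact_force: [-0.3, -0.4, -1.1]
opening: 0.0133
```

```bash
sed -i 's/\.0717/.076/g; s/+\.0537,/+.058,/; s/+\.0857,/+.090,/' hk.py strap.py; python3 hk.py; python3 strap.py
```

```text
41.975 [0.5843 0.0616 0.2247] [-0.3191 -0.4042 -1.0967] [0.0055 0.2612 0.0052] [-0.0216  0.9998  0.0008]
hook pred [0.6603 0.0631] bar x 0.661269865404505 hook inside z 0.3076633820445548
pred back edge [234.4997014  161.99495547] front [234.5848663  153.78627972]
148 106 111 94 116 122 120 126 123 120 121 116 116 118 115 115 119 124
149 106 112 98 60 48 55 57 60 75 80 80 83 84 67 57 48 68
150 109 112 108 59 47 68 84 87 98 100 100 100 99 93 77 69 49
151 106 108 111 79 66 73 83 83 97 103 104 102 103 98 85 73 66
152 111 107 114 92 72 69 95 104 108 109 109 113 104 93 85 71 122
153 121 120 121 113 77 85 145 146 146 148 144 149 109 97 84 66 90
154 57 46 48 54 63 86 143 150 153 149 143 151 111 95 84 71 97
155 52 51 58 49 63 87 147 147 148 144 147 148 114 95 86 70 106
156 90 78 78 68 64 85 145 147 150 149 142 151 110 96 82 69 106
157 81 82 82 72 59 85 142 149 144 146 142 147 102 85 82 76 90
158 128 127 128 128 128 131 147 148 148 147 141 147 120 113 118 118 118
159 155 154 153 154 153 153 146 144 146 148 141 143 136 137 136 136 133
160 124 122 116 120 122 128 143 147 148 147 145 152 112 105 109 102 105
161 78 80 82 79 69 79 150 161 164 160 161 168 98 70 65 61 91
162 83 87 89 75 58 61 83 91 88 89 89 78 81 90 82 66 104
163 86 88 88 80 58 66 56 57 52 55 56 53 70 89 82 65 108
164 91 93 92 82 65 71 73 55 54 53 51 50 66 92 86 64 114
165 95 96 96 83 65 73 80 75 80 88 93 94 93 91 84 64 112
166 95 97 97 81 67 74 78 86 100 106 93 94 93 87 87 71 117
cols from 226
```

Request:
carry_out([
  [[1.15, 0.3, 0, 0, 0, 0, 0.5], [1.15, 0.3, 0, 0, 0, 0, 0.5], [1.15, 0.3, 0, 0, 0, 0, 0.5], [0, 0, 0, 0, 0, 0, 0.5], [0, 0, 0, 0, 0, 0, 0.5]],
])

```text
time: 42.65
tcp_pos: [0.5854, 0.0621, 0.1894]
ee_rot: [[0.259, -0.966, -0.022], [0.007, -0.021, 1.0], [-0.966, -0.259, 0.001]]
contact_force: [0.2, -0.3, -1.0]
opening: 0.0135
```

Request:
carry_out([
  [[0.1, 0.03, 0, 0, 0, 0, 0.5], [0.1, 0.03, 0, 0, 0, 0, 0.5], [0, 0, 0, 0, 0, 0, 0.5]],
])

```text
time: 43.02
tcp_pos: [0.5852, 0.0621, 0.1874]
ee_rot: [[0.259, -0.965, -0.022], [0.007, -0.021, 1.0], [-0.966, -0.26, 0.001]]
contact_force: [-1.3, -0.8, -0.9]
opening: 0.0132
```

```bash
python3 hk.py
```

```text
43.025 [0.5852 0.0621 0.1874] [-1.2539 -0.8234 -0.9285] [-0.0273  0.283   0.0006] [-0.0222  0.9998  0.0008]
hook pred [0.6612 0.0636] bar x 0.6612584608809515 hook inside z 0.2703761676658885
```

Request:
carry_out([
  [[0, 0, 2, 0, 0, 0, 0.5], [0, 0, 4, 0, 0, 0, 0.5], [0, 0, 4, 0, 0, 0, 0.5], [0, 0, 3.2, 0, 0, 0, 0.5], [0, 0, 0, 0, 0, 0, 0.5]],
])

```text
time: 43.65
tcp_pos: [0.5821, 0.1959, 0.1875]
ee_rot: [[0.259, -0.965, -0.025], [0.008, -0.024, 1.0], [-0.966, -0.26, 0.001]]
contact_force: [0.1, 0.0, -1.2]
opening: 0.0132
```

Request:
carry_out([
  [[0.1, 0.03, 0, 0, 0, 0, 0.5], [0.1, 0.03, 0, 0, 0, 0, 0.5], [0, 0, 0, 0, 0, 0, 0.5]],
])

```text
time: 44.02
tcp_pos: [0.5823, 0.1932, 0.1853]
ee_rot: [[0.259, -0.966, -0.021], [0.006, -0.02, 1.0], [-0.966, -0.259, 0.001]]
contact_force: [0.1, -0.4, -0.7]
opening: 0.013
```

Request:
carry_out([
  [[0.1, 0.03, 0, 0, 0, 0, 0.5], [0, 0, 0, 0, 0, 0, 0.5], [0, 0, 0, 0, 0, 0, 0.5]],
])

```text
time: 44.4
tcp_pos: [0.5827, 0.1938, 0.1849]
ee_rot: [[0.261, -0.965, -0.022], [0.007, -0.021, 1.0], [-0.965, -0.261, 0.001]]
contact_force: [1.2, -1.1, 2.1]
opening: 0.0137
```

```bash
python3 hk.py
```

```text
44.4 [0.5827 0.1938 0.1849] [ 1.1513 -1.1338  2.1494] [-0.1533 -0.0642 -0.2179] [-0.0218  0.9998  0.0009]
hook pred [0.6587 0.1953] bar x 0.658293971518017 hook inside z 0.26790877024167115
```

Hook rests on the bar. Release and retreat.

Request:
carry_out([
  [[0, 0, 0, 0, 0, 0, 2.5], [0, 0, 0, 0, 0, 0, 4], [0, 0, 0, 0, 0, 0, 4], [0, 0, 0, 0, 0, 0, 4]],
])

```text
time: 44.9
tcp_pos: [0.5821, 0.1941, 0.1841]
ee_rot: [[0.259, -0.966, -0.022], [0.007, -0.021, 1.0], [-0.966, -0.259, 0.001]]
contact_force: [0.4, -0.5, -0.7]
opening: 0.04
```

Request:
carry_out([
  [[-1.5, 0, 0, 0, 0, 0, 4], [-3, 0, 0, 0, 0, 0, 4], [-4, 0, 0, 0, 0, 0, 4], [-2, 5, 0, 0, 0, 0, 4], [0, 5, 0, 0, 0, 0, 4]],
])

```text
time: 45.52
tcp_pos: [0.4584, 0.1916, 0.2638]
ee_rot: [[0.265, -0.964, -0.022], [0.009, -0.02, 1.0], [-0.964, -0.265, 0.003]]
contact_force: [-0.6, -0.4, -0.2]
opening: 0.0401
```

Request:
carry_out([
  [[-3, 5, 0, 0, 0, 0, 4], [-3, 3, 0, 0, 0, 0, 4], [0, 0, 0, 0, 0, 0, 4], [0, 0, 0, 0, 0, 0, 4]],
])

```text
time: 46.02
tcp_pos: [0.3658, 0.1892, 0.2975]
ee_rot: [[0.261, -0.965, -0.022], [0.007, -0.021, 1.0], [-0.965, -0.261, 0.001]]
contact_force: [0.4, 0.5, -0.2]
opening: 0.0397
```

Run:
```python
from h import *
s=observe(); print(s["time"],s["tcp_pos"],s["contact_force"])
T=camera("top");S=camera("side")
for n,c in (("top",T),("side",S)):
  for k,z in (("elbow_block",.13),("barb_tip",.13),("carrier1_lug",.181),("guard_end",.284)):
    print(n,k,[(np.round(m["uv"],1).tolist(),round(m["score"],2),atz(c,m["uv"],z)[:2].round(3).tolist()) for m in mark_of(n,k) if m["score"]>.3])
o=np.zeros((600,800,3),np.uint8)
o[:336,:800]=cv2.resize(T["pixels"][140:245,125:375],(800,336),interpolation=cv2.INTER_CUBIC)
o[340:600,:346]=cv2.resize(S["pixels"][80:200,170:330],(346,260),interpolation=cv2.INTER_CUBIC)
o[340:600,350:696]=cv2.resize(S["pixels"][90:330,130:450],(346,260),interpolation=cv2.INTER_AREA)
cv2.imwrite("pics/fin.png",o)
```

```text
46.025 [0.3657668  0.18916335 0.29749858] [ 0.39196319  0.50791653 -0.19458541]
top elbow_block [([326.2, 202.8], 0.54, [0.496, -0.323]), ([175.0, 242.6], 0.34, [0.322, 0.323])]
top barb_tip []
top carrier1_lug [([174.2, 182.9], 0.74, [0.573, 0.321]), ([221.1, 251.7], 0.68, [0.289, 0.122])]
top guard_end [([211.5, 161.4], 0.75, [0.648, 0.155])]
side elbow_block [([327.1, 267.9], 0.89, [0.495, -0.321])]
side barb_tip [([307.7, 250.4], 0.91, [0.506, -0.243])]
side carrier1_lug [([199.8, 146.1], 0.78, [0.578, 0.327]), ([172.7, 246.6], 0.64, [0.222, 0.017])]
side guard_end [([247.5, 132.3], 0.84, [0.658, 0.151]), ([223.9, 155.6], 0.33, [0.516, 0.115])]
```

View pics/fin.png

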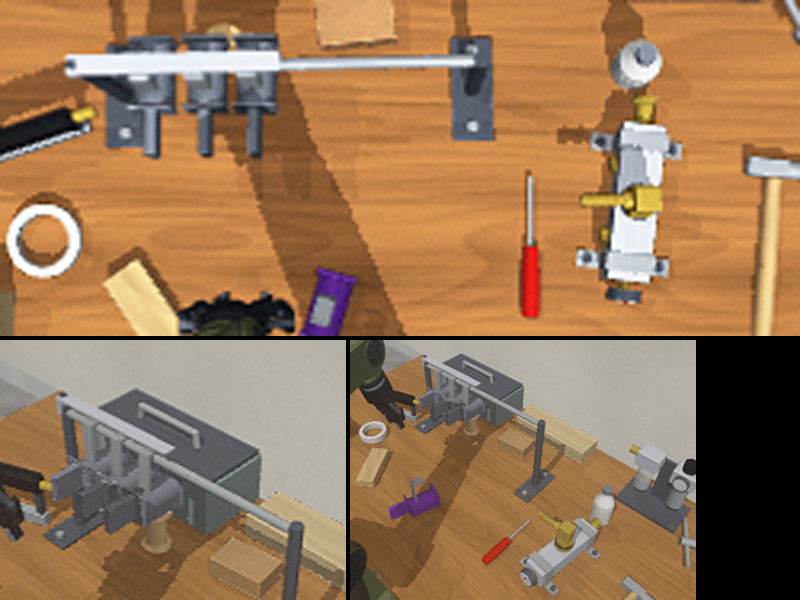

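```bash
python3 -c "
from plant import *
print(hand_in()); s=observe(); print(s['time'])"
```

```text
the job is handed in; nothing more can be done
None
the job is handed in; nothing more can be done
```

The job is handed in, at about 46 s of the 210 s allowed, with both parts done as asked; no verdict was reported.

- **Elbow:** I screwed it in about 278° clockwise in a single grip, until it had gone stiff. The barb was left at 91.3°. The rail measures between 91.0° and 91.5°, depending on whether the bar or the guard strip is fitted, so the barb may be off by a few tenths of a degree. The wrist moment sensor read about 0.45 N m at the end, a little under the 0.6 N m expected.
- **Carriers:** three grey ones were standing on the bench. I hooked each on the open half, slid it along and released it hanging. The hooks are at about y = 0.329, 0.260 and 0.195 m, and the guard strip starts at about 0.153 m, so all three are wholly under it.
- **Not touched:** the purple look-alike was left alone, and the other things on the bench looked in place in the last pictures.

**Last checks:** the final top and side pictures show the three carriers hanging free and the barb along the rail towards the guarded end, with the robot clear. The networks marked only one of the three hung carriers, so the other two I confirmed by eye. The top camera did not find the barb tip, but the side and wrist cameras did.

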